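# Unlock the column holder, clip the columns in, lock it again

### The arm

A 6-joint arm with a two-finger parallel gripper is mounted at the origin on a cart in front of the work surface, level with it; the furniture and walls round the work are solid. World frame = base frame: x ahead of the robot, y to its left, z up, the work surface at z = 0. Lengths are in m, angles in rad, forces in N, time in s.
With the tool pointing down it reaches from about 0.25 to 0.725 m from the base axis. Payload 4 kg.
Tool frame: the origin (TCP) lies at the very end of the fingers, on their centre line; the grasp point (between the pads) lies 19 mm behind it; z points along the fingers, y is the line along which they close (so a half turn about z gives the same grasp; the last joint's range is limited). The gripper opens to 85 mm and grips with 20 to 120 N. Pads are 22 mm wide; open, the fingers measure 114 mm over their backs; the gripper's body (76 mm by 85 mm) begins 54 mm behind the grasp point. The pads swing forward as they close: fully open they stand 13 mm farther back than shut.
Start: joints at [-1.242, 0.241, 0.005, 1.335, 0, 1.571], TCP at [0.161, -0.473, 0.231] pointing down, gripper open.
Joint ranges: [-2.72, 2.72], [-1.05, 1.87], [-1.09, 1.28], [-1.99, 2.15], [-1.42, 1.44], [-3.14, 3.14]. Speed limits (rad/s): [2.79, 2.79, 3.14, 3.14, 3.14, 3.14].

### API

Orientations are given as a 3x3 rotation matrix whose columns are the frame's x, y, z axes.
In Python, from workcell import r, eyes gives the robot as it stands.
- The arm moves only by the tool move_arm, never from a script. Its argument "plan" is text: rows parted by semicolons, each of 7 numbers parted by spaces: the turn, a rotation vector about the tool's x, y, z in rad, then the shift along the tool's x, y, z in m, then the opening, from -1 (shut) to 1 (fully open). In form: ax ay az x y z hand; .... A call has 1 to 10 rows; each row shifts and turns the commanded pose from where the row before left it, along the tool's axes as they then stand; what a row does not reach is not made up. A row lasts 1/10 s, in which the tool goes at most 50 mm and 8.59 degrees, less where a joint would pass 70% of its speed; a pose out of reach is approached as far as the arm can. A call is refused whole if a number of a shift passes 0.05 or a number of a turn 0.15, either way. A call with a gripper value outside its range is refused whole. The fingers move at their own pace and stop on an object; the grip force is fixed at half the most. Time passes only in rows, so rows that do not move let the fingers close. It gives the time, the measured TCP pose, the force, the opening and the grip force at its end, in the units of the state.
- r.get_state(): the state, without advancing time (a new reading comes with each control period).
- eyes.capture(name): name is "scene" or "side" or "wrist"; returns a dict with "image" (400x640x3 uint8, blue, green, red), "fx", "fy", "cx", "cy" (pixels), "extrinsics" (4x4, takes a point from world to camera coordinates). Camera axes: x right, y down, z forward; pixel columns grow to the right and rows downward; lengths in m; the calibration is good to about 2 mm. A picture is of the moment at which its call begins. There is no depth.
- r.sign_off(): hands the job in; it is judged then, once.
The state is a dict: "t": time; "joint_positions": joint angles; "joint_vel": joint speeds; "joint_torque": joint torques, N m; "tcp_pos": TCP position; "tcp_rot": TCP orientation; "wrist_force": force on the tool from outside, world axes, zero at the start; "torque": the same for the moment, N m; "gripper_width": finger opening in m; "gripper_force": force on a finger pad.
Only numpy, scipy, OpenCV 4.12 (cv2) and the standard library are available. Lean on these libraries where they do the work, as an engineer would, in place of code of your own. Each camera call takes 0.05 s, during which the arm holds its last target. There are 200 camera calls.

### The job

Unlock the column holder (swing the wire keeper right up, then draw the lock pin fully out), swing its retaining bar up and back and load every steel column lying on the bench, one to a station: press it down between the sprung jaws until you feel the stop, and let go only when the jaws have closed over it, or it springs back out. When all are held, lock up again: swing the bar fully down over them, then push the pin fully home through the bar's eye, and last swing the keeper all the way down in front of the pin's head. Leave the glassware and the other things on the bench alone.

Things in the scene. Friction and masses are not known exactly. Their poses are not given: they have to be found in the camera images.
- holder: Column holder, fixed: grey deck 330 x 196 x 12 mm with three stations. Origin on the bench under the stations' middle; x = the columns' direction (away from the robot at yaw 0), y left, z up. Stations at y +70, 0, -70 mm; any column fits any, either way round. Each has two jaw pairs (14 mm wide, tops 55 mm up) at x -36 and +36 mm; between them fingers have room down to the deck.
- seat_1 (a point): Axis middle of a seated column in the left station, 42 mm above the bench; axes as the holder's. Heights from here: a column first meets the jaws at +20 mm, passes them at +9 (10 to 20 N at 15 mm/s, more if pressed faster), meets a sprung seat at +9 (8 N, pushing it out) and its hard stop at -1.5, where it stays. The jaws take about 0.3 s to close; let go higher than about +2, with the jaws still spread, it pops up.
- seat_2 (a point): Axis middle of a seated column in the middle station, 42 mm above the bench; axes as the holder's. Heights from here: a column first meets the jaws at +20 mm, passes them at +9 (10 to 20 N at 15 mm/s, more if pressed faster), meets a sprung seat at +9 (8 N, pushing it out) and its hard stop at -1.5, where it stays. The jaws take about 0.3 s to close; let go higher than about +2, with the jaws still spread, it pops up.
- seat_3 (a point): Axis middle of a seated column in the right station, 42 mm above the bench; axes as the holder's. Heights from here: a column first meets the jaws at +20 mm, passes them at +9 (10 to 20 N at 15 mm/s, more if pressed faster), meets a sprung seat at +9 (8 N, pushing it out) and its hard stop at -1.5, where it stays. The jaws take about 0.3 s to close; let go higher than about +2, with the jaws still spread, it pops up.
- jaw_1l (a joint): Left (+y) sprung jaw of the left station (seat_1): 0 = shut, grows as it is spread (rad). About 0 to 0.03 when empty or closed over a seated column, about 0.15 while one squeezes through.
- jaw_1r (a joint): Right (-y) sprung jaw of the left station (seat_1): 0 = shut, grows as it is spread (rad). About 0 to 0.03 when empty or closed over a seated column, about 0.15 while one squeezes through.
- jaw_2l (a joint): Left (+y) sprung jaw of the middle station (seat_2): 0 = shut, grows as it is spread (rad). About 0 to 0.03 when empty or closed over a seated column, about 0.15 while one squeezes through.
- jaw_2r (a joint): Right (-y) sprung jaw of the middle station (seat_2): 0 = shut, grows as it is spread (rad). About 0 to 0.03 when empty or closed over a seated column, about 0.15 while one squeezes through.
- jaw_3l (a joint): Left (+y) sprung jaw of the right station (seat_3): 0 = shut, grows as it is spread (rad). About 0 to 0.03 when empty or closed over a seated column, about 0.15 while one squeezes through.
- jaw_3r (a joint): Right (-y) sprung jaw of the right station (seat_3): 0 = shut, grows as it is spread (rad). About 0 to 0.03 when empty or closed over a seated column, about 0.15 while one squeezes through.
- column_1: Steel column, 148 mm long: round tube 24 mm in diameter with a hexagonal nut (30 mm across flats, 14 mm long, its inner face 56 mm from the middle) at each end. About 150 g. Origin in the middle of its axis, x along the axis (ends alike). Lies on the bench on its nuts, axis 15 mm up. Grasp across the tube at the middle. May be absent (None).
- column_2: Steel column, 148 mm long: round tube 24 mm in diameter with a hexagonal nut (30 mm across flats, 14 mm long, its inner face 56 mm from the middle) at each end. About 150 g. Origin in the middle of its axis, x along the axis (ends alike). Lies on the bench on its nuts, axis 15 mm up. Grasp across the tube at the middle. May be absent (None).
- column_3: Steel column, 148 mm long: round tube 24 mm in diameter with a hexagonal nut (30 mm across flats, 14 mm long, its inner face 56 mm from the middle) at each end. About 150 g. Origin in the middle of its axis, x along the axis (ends alike). Lies on the bench on its nuts, axis 15 mm up. Grasp across the tube at the middle. May be absent (None).
- bar (a joint): Retaining bar hinge: 0 = fully down across the columns, grows as it is swung up and away from the robot, to 1.75 rad. Stays where it is left (friction, about 1.5 N at the handle). Below about 1.2 rad it is in the way of loading.
- bar_hinge (a point): Point on the bar's hinge axis, which runs along the holder's y, at holder (95, 0, 50) mm; axes as the holder's.
- bar_handle (a point): Middle of the bar's handle: its left end beyond the left arm, black round grip 13 mm thick, 42 mm long, along the holder's y, 97 mm from the hinge axis. At holder (0, 181, 68) mm with the bar down; swings on an arc about the hinge axis, up and away from the robot. Can be pinched across from above; turns in the grip.
- pin (a joint): Captive lock pin under the right end of the bar: 0 = drawn out, 0.035 = fully home through the bar's eye (m). Slides along the holder's +x (away from the robot), resists with about 2 N until its hard stop.
- pin_head (a point): Middle of the front face of the pin's round head (22 mm in diameter, 8 mm thick), the face to push on; the head's rim can be pinched from above with the keeper up. 34 mm above the bench, at holder y -140 mm, x -113 mm when drawn out, -78 mm when home. Free in front.
- keeper (a joint): Wire keeper hinge: 0 = fully down in front of the pin's head, grows as it is swung up, to 1.5 rad, about upright. Stays where it is left (friction, about 0.8 N at the handle).
- keeper_hinge (a point): Point on the keeper's hinge axis, which runs along the holder's y, at holder (-42, -140, 34) mm; axes as the holder's.
- keeper_handle (a point): Middle of the keeper's handle: right end of its cross wire, black round grip 11 mm thick, 32 mm long, along the holder's y, 52 mm from the hinge axis and 46 mm right of the pin's axis. Swings on an arc about the hinge axis: over the hinge when upright, in front at holder (-93, -186, 43) mm when fully down. Can be pinched across from above; turns in the grip.
- beaker: Small glass beaker, 46 mm wide, 58 mm high, a bystander; origin under its middle.
- dropper_bottle: White plastic dropper bottle with a green tip, 31 mm wide, 95 mm high, a bystander; origin under its middle.
- tape_roll: Roll of pale tape lying flat, 58 mm wide, 18 mm high, a bystander; origin under its middle.

How it is judged:
By the outcome, as a careful person would: the job done as asked, in the order asked, and still so for the second after the job is handed in, with the robot touching nothing.
Of column_1, column_2, column_3 only 2 to 3 are there at a start; the rules pass over those that are not, and their reading is None.
At some moment in a run one of column_1, column_2, column_3 may be knocked a few centimetres aside while the robot is not near it.
Once in a run the grip may slacken for a moment while it holds something.
It also fails if it takes over 210 s, if anything falls off the work surface, if the arm or the gripper's body presses on something with over 40 N, if the wrist force passes 120 N, or if a joint passes its speed limit or range.

## Working session

There is one attempt and no reset: what is moved stays moved. The work goes in short steps, Python scripts to look and compute and a tool call to move; the robot and the scene stay as the last step left them, time stands still between calls to the robot, and variables do not carry over. Pictures are saved under pics/ and viewed, at most 14 in all, crops included, and the job is handed in when it is done.

Besides the shell and the picture viewer there is one more tool, called as name(argument=value, ...) on one line, values as JSON. move_arm: Moves the arm, as the interface text tells. Its arguments: {"type":"object","properties":{"plan":{"type":"string"}},"required":["plan"]}

```bash
ls; mkdir -p pics; python3 - <<'E'
from workcell import r,eyes
import cv2,numpy as np
s=r.get_state();print({k:np.round(v,3).tolist() for k,v in s.items()})
for n in("scene","side"):
    c=eyes.capture(n);cv2.imwrite(f"pics/{n}0.png",c["image"])
    print(n,c["fx"],c["fy"],c["cx"],c["cy"],np.round(c["extrinsics"],4).tolist())
E
```

```text
pics
{'t': 0.0, 'joint_positions': [-1.242, 0.241, 0.004, 1.335, -0.0, 1.571], 'joint_vel': [0.001, -0.0, -0.001, 0.001, -0.001, 0.0], 'joint_torque': [-0.0, -37.232, 25.241, 0.017, -0.0, 0.0], 'tcp_pos': [0.161, -0.473, 0.23], 'tcp_rot': [[0.946, 0.323, -0.001], [0.323, -0.946, 0.002], [-0.0, -0.002, -1.0]], 'wrist_force': [0.335, 0.285, 0.241], 'torque': [0.032, -0.026, -0.035], 'gripper_force': 0.0, 'gripper_width': 0.086}
scene 439.04950983215133 439.04950983215133 312.58350674327454 200.50342820369616 [[-0.6139, -0.789, 0.0266, 0.3166], [-0.3601, 0.2499, -0.8988, 0.2678], [0.7025, -0.5613, -0.4375, 0.9932], [0.0, 0.0, 0.0, 1.0]]
side 465.3736153153008 465.3736153153008 317.90454895149236 201.5827918296402 [[0.9371, -0.3489, -0.0007, -0.5397], [-0.2413, -0.6466, -0.7236, 0.1475], [0.2521, 0.6783, -0.6902, 1.4493], [0.0, 0.0, 0.0, 1.0]]
```

View pics/scene0.png

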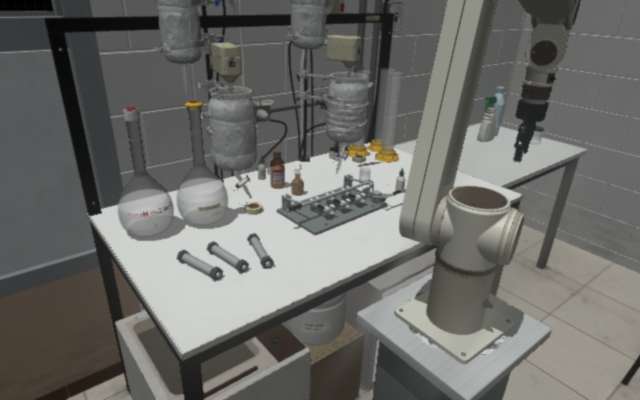

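View pics/side0.png

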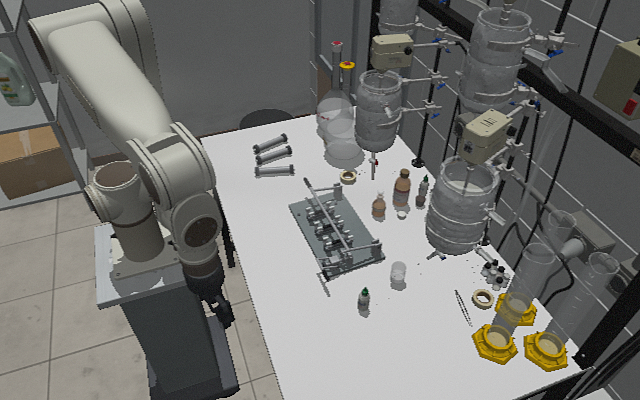

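The scene view shows three columns at about (200,264), (227,257) and (260,250), with the holder at about (335,205). In the side view the columns are at about (270,143), (273,155) and (275,170), and the holder at about (335,232). Next I zoom in on the holder.

```bash
cat > h.py <<'E'
from workcell import r,eyes
import cv2,numpy as np
def cap(n,save=None):
    c=eyes.capture(n)
    if save: cv2.imwrite(f"pics/{save}.png",c["image"])
    return c
def ray(c,u,v):
    E=np.array(c["extrinsics"]);R=E[:3,:3];o=-R.T@E[:3,3]
    return o,R.T@np.array([(u-c["cx"])/c["fx"],(v-c["cy"])/c["fy"],1])
def onz(c,u,v,z):
    o,d=ray(c,u,v);return o+d*(z-o[2])/d[2]
def proj(c,p):
    E=np.array(c["extrinsics"]);q=E[:3,:3]@np.asarray(p)+E[:3,3]
    return np.array([c["fx"]*q[0]/q[2]+c["cx"],c["fy"]*q[1]/q[2]+c["cy"]])
def st():
    s=r.get_state();print("t",round(float(s["t"]),2),"tcp",np.round(s["tcp_pos"],4),"F",np.round(s["wrist_force"],1),"w",round(float(s["gripper_width"]),4),"q",np.round(s["joint_positions"],2));return s
E
python3 - <<'E'
import cv2,numpy as np
a=cv2.imread("pics/side0.png")[170:310,270:410]
b=cv2.imread("pics/scene0.png")[160:240,265:405]
a=cv2.resize(a,None,fx=4,fy=4,interpolation=cv2.INTER_CUBIC);b=cv2.resize(b,None,fx=4,fy=4,interpolation=cv2.INTER_CUBIC)
cv2.imwrite("pics/z1.png",a);cv2.imwrite("pics/z2.png",b)
E
```

```text
(no output)
```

View pics/z1.png

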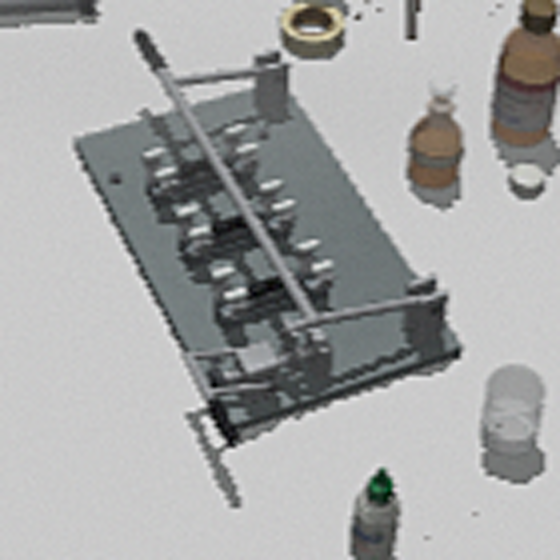

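The zoomed side view shows the deck corners at side pixels (289.5,205), (328,280), (385,257.5) and about (342,193). The bar handle is at about (307,182), the keeper handle at about (328,292), and the beaker and dropper bottle stand to the right of the holder.

```bash
cat > m.py <<'E'
from h import *
c=cap("side");s=cap("scene")
P=[onz(c,*p,0.012) for p in [(289.5,205),(328,280),(385,257.5),(342.5,192.5)]]
for p in P: print("corner",np.round(p,4))
fr=(P[0]-P[1])[:2];print("front len",np.linalg.norm(fr),"side",np.linalg.norm((P[2]-P[1])[:2]))
y1=fr/np.linalg.norm(fr);x2=(P[2]-P[1])[:2];print("yaw",np.arctan2(-y1[0],y1[1]),np.arctan2(x2[1],x2[0]),"centre",(P[0]+P[2])[:2]/2)
for cam,im,box in(("side",c,(110,185,235,310)),("scene",s,(225,290,165,290))):
    g=cv2.cvtColor(im["image"],cv2.COLOR_BGR2GRAY)[box[0]:box[1],box[2]:box[3]]
    m=(g<145).astype(np.uint8)
    n,l,stt,ce=cv2.connectedComponentsWithStats(m)
    for i in range(1,n):
        if stt[i,4]<60: continue
        ys,xs=np.nonzero(l==i);(cx,cy),(w,h),a=cv2.minAreaRect(np.float32(np.c_[xs+box[2],ys+box[0]]))
        pts=cv2.boxPoints(((cx,cy),(w,h),a))
        e=sorted([(np.linalg.norm(pts[k]-pts[(k+1)%4]),k) for k in range(4)])
        ends=[(pts[k]+pts[(k+1)%4])/2 for _,k in e[:2]]
        W=[onz(im,*q,0.013) for q in ends]
        d=W[1]-W[0]
        print(cam,stt[i,4],np.round((cx,cy),1),"mid",np.round((W[0]+W[1])/2,4)[:2],"len",round(float(np.linalg.norm(d)),4),"ang",round(float(np.degrees(np.arctan2(d[1],d[0])))%180,1))
E
python3 m.py
```

```text
corner [0.4799 0.0176 0.012 ]
corner [ 0.4884 -0.3189  0.012 ]
corner [ 0.6805 -0.301   0.012 ]
corner [0.6719 0.0127 0.012 ]
front len 0.33659943253662616 side 0.1929372445185961
yaw 0.025009552481831593 0.0925993216115726 centre [ 0.58021308 -0.14168515]
side 996 [272. 120.] mid [0.5681 0.5279] len 0.3088 ang 159.5
side 904 [273.1 154.9] mid [0.5071 0.3064] len 0.2638 ang 75.7
scene 185 [174.5 231.5] mid [0.71  0.361] len 0.0547 ang 54.8
scene 108 [206.5 226.5] mid [0.6838 0.2723] len 0.1036 ang 54.8
scene 307 [260.3 251. ] mid [0.4812 0.2117] len 0.1869 ang 164.8
scene 354 [228.  257.2] mid [0.503  0.2996] len 0.1766 ang 8.6
scene 394 [200.  265.5] mid [0.5096 0.3767] len 0.1705 ang 16.5
```

View pics/z2.png

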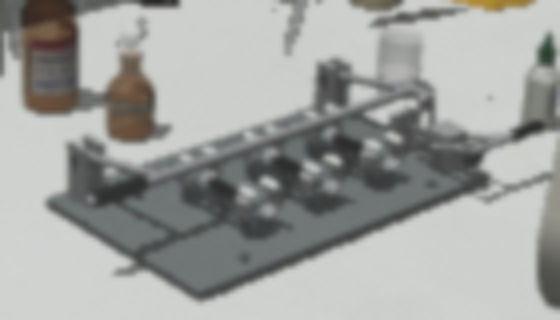

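The zoomed scene view agrees: the deck centre is at about (0.58,-0.145) and its yaw is about 0.04. I turn the tool to match the holder and look at the keeper from above.

move_arm(plan="0 0 -0.143 0 0 0 1;0 0 -0.143 0 0 0 1;0 0 -0.143 0 0 0 1;0 0 -0.143 0 0 0 1;0 0 -0.143 0 0 0 1;0 0 -0.143 0 0 0 1;0 0 -0.143 0 0 0 1;0 0 -0.143 0 0 0 1;0 0 -0.143 0 0 0 1")

```text
t: 1.1
tcp_pos: [0.1614, -0.473, 0.231]
tcp_rot: [[-0.051, 0.999, -0.0], [0.999, 0.051, 0.001], [0.001, -0.0, -1.0]]
wrist_force: [-0.6, -0.5, 0.9]
gripper_width: 0.0853
gripper_force: 0.0
```

move_arm(plan="0 0 0 0.02 0.035 0 1;0 0 0 0.02 0.035 0 1;0 0 0 0.02 0.035 0 1;0 0 0 0.02 0.035 0 1;0 0 0 0.02 0.035 0 1;0 0 0 0.02 0.035 0 1;0 0 0 0.02 0.035 0 1;0 0 0 0.02 0.035 0 1;0 0 0 0 0 0 1")

```text
t: 2.0
tcp_pos: [0.4375, -0.2981, 0.2307]
tcp_rot: [[-0.051, 0.999, 0.001], [0.999, 0.051, 0.001], [0.001, 0.001, -1.0]]
wrist_force: [-0.7, -0.8, 0.1]
gripper_width: 0.0853
gripper_force: 0.0
```

```bash
python3 - <<'E'
from h import *
s=st();print(np.round(s["tcp_rot"],3).tolist())
c=cap("wrist","w1");print(c["fx"],c["cx"],c["cy"],np.round(c["extrinsics"],4).tolist())
E
```

```text
t 2.0 tcp [ 0.4375 -0.2981  0.2307] F [-0.7 -0.8  0.1] w 0.0853 q [-0.6   0.3   0.08  1.35  0.    0.92]
[[-0.051, 0.999, 0.001], [0.999, 0.051, 0.001], [0.001, 0.001, -1.0]]
306.3595710542359 317.2395421133575 202.8179802831021 [[0.9987, 0.0519, 0.0013, -0.4211], [0.0487, -0.9439, 0.3267, -0.3443], [0.0181, -0.3262, -0.9451, 0.2747], [0.0, 0.0, 0.0, 1.0]]
```

View pics/w1.png

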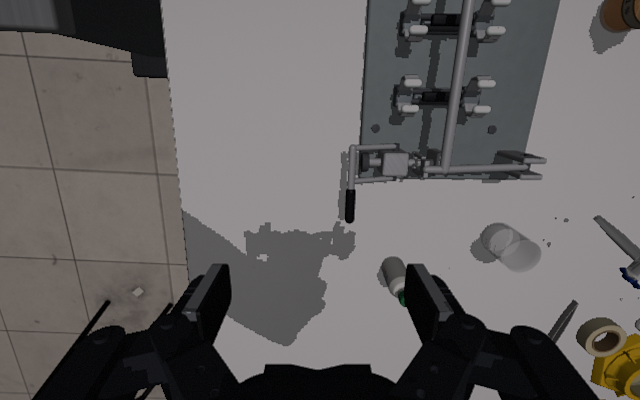

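The wrist view shows the keeper handle at (350,205), the station-3 jaw tops around (411,83), (486,83), (409,107), (482,107), the bar rod running to (447,165), and the dropper bottle at (395,275).

```bash
python3 - <<'E'
from h import *
c=cap("wrist")
g=c["image"].astype(int)
m=(g.max(2)<40).astype(np.uint8);m[240:]=0;m[:,:300]=0
n,l,S,ce=cv2.connectedComponentsWithStats(m)
for i in range(1,n):
    if S[i,4]>60: print(S[i],ce[i])
print("handle",onz(c,350,205,0.043))
w=(g.min(2)>200).astype(np.uint8);w[:,:390]=0;w[130:]=0;w[:,515:]=0
n,l,S,ce=cv2.connectedComponentsWithStats(w)
for i in range(1,n):
    if S[i,4]>15: print("jaw",S[i],np.round(ce[i],1),np.round(onz(c,*ce[i],0.053),4))
for p in [(366,10),(360,150),(362,183),(558,10),(530,160)]: print("deck",p,np.round(onz(c,*p,0.012),4))
E
```

```text
[624   0  16  27 316] [631.92088608  12.4778481 ]
[423   9  42  31 726] [445.8292011   22.28512397]
[401  10   7  25 105] [403.32380952  22.01904762]
[473  28  21  13  63] [479.26984127  35.6031746 ]
[395  84   6  22  78] [396.83333333  93.73076923]
[414  86  39  23 477] [435.73584906  96.17819706]
[379 149   7  24  76] [382.02631579 159.38157895]
[429 148  12  16 102] [433.91176471 154.00980392]
[360 150  11  23 106] [363.5754717  160.66981132]
[499 150  27  12 109] [512.43119266 155.44036697]
[412 158  15  18  94] [421.0212766 168.       ]
[347 188  10  34 291] [351.49484536 204.51546392]
handle [ 0.47378781 -0.32923001  0.043     ]
deck (366, 10) [ 0.4762 -0.1283  0.012 ]
deck (360, 150) [ 0.4837 -0.2711  0.012 ]
deck (362, 183) [ 0.49   -0.3109  0.012 ]
deck (558, 10) [ 0.6722 -0.1185  0.012 ]
deck (530, 160) [ 0.6865 -0.2728  0.012 ]
```

move_arm(plan="0 0 0 -0.011 0.012 0.03 0;0 0 0 -0.011 0.012 0.03 0;0 0 0 -0.011 0.012 0.03 0;0 0 0 0 0 0.03 0;0 0 0 0 0 0.02 0;0 0 0 0 0 0 0")

```text
t: 2.7
tcp_pos: [0.4677, -0.3316, 0.0877]
tcp_rot: [[-0.043, 0.999, -0.007], [0.999, 0.043, 0.004], [0.005, -0.007, -1.0]]
wrist_force: [-1.4, 0.6, -0.2]
gripper_width: 0.043
gripper_force: 0.0
```

```bash
python3 - <<'E'
from h import *
s=st()
c=cap("wrist","w2");print(onz(c,351,204,.043))
print("tcp proj", proj(c,s["tcp_pos"]), "handle pred",proj(c,[.475,-.329,.043]))
E
```

```text
t 2.7 tcp [ 0.4677 -0.3316  0.0877] F [-1.4  0.6 -0.2] w 0.043 q [-0.62  0.49 -0.02  1.07 -0.    0.91]
[ 0.48776204 -0.31100579  0.043     ]
tcp proj [318.36247644 266.8157673 ] handle pred [329.66372757 228.77066367]
```

View pics/w2.png

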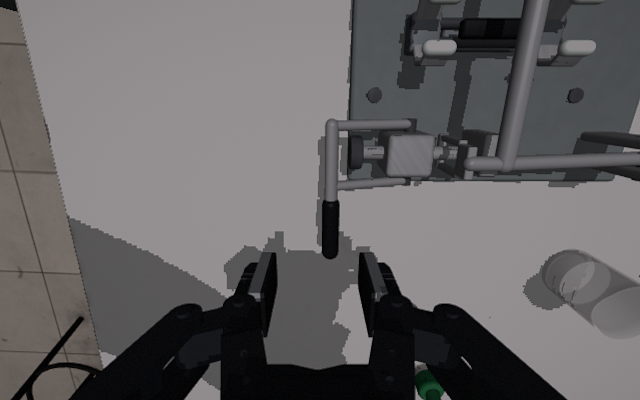

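The closer wrist view shows the keeper handle at (330,228), as predicted. I descend and then check the position.

move_arm(plan="0 0 0 0 0 0.02 0;0 0 0 0 0 0.02 0;0 0 0 0 0 0.02 0;0 0 0 0 0 0 0;0 0 0 0 0 0 0;0 0 0 0 0 0 0")

```text
t: 3.35
tcp_pos: [0.4725, -0.3333, 0.0334]
tcp_rot: [[-0.045, 0.999, 0.003], [0.999, 0.045, -0.002], [-0.002, 0.003, -1.0]]
wrist_force: [0.3, 0.8, -0.0]
gripper_width: 0.0429
gripper_force: 0.0
```

move_arm(plan="0 0 0 0.004 0.002 0.009 0;0 0 0 0 0 0 0;0 0 0 0 0 0 -1;0 0 0 0 0 0 -1;0 0 0 0 0 0 -1;0 0 0 0 0 0 -1;0 0 0 0 0 0 -1")

```text
t: 4.05
tcp_pos: [0.4755, -0.3278, 0.0226]
tcp_rot: [[-0.046, 0.999, 0.004], [0.999, 0.046, 0.0], [0.0, 0.004, -1.0]]
wrist_force: [5.1, 1.3, -1.6]
gripper_width: 0.0094
gripper_force: 58.3
```

move_arm(plan="0 0 0 0 0.0017 -0.0071 -1;0 0 0 0 0.0028 -0.0067 -1;0 0 0 0 0.0036 -0.0063 -1;0 0 0 0 0.0045 -0.0057 -1;0 0 0 0 0.0052 -0.005 -1;0 0 0 0 0 0 -1")

```text
t: 4.65
tcp_pos: [0.4941, -0.327, 0.0522]
tcp_rot: [[-0.046, 0.999, 0.005], [0.999, 0.046, 0.001], [0.0, 0.005, -1.0]]
wrist_force: [8.6, 0.1, -9.5]
gripper_width: 0.0093
gripper_force: 58.4
```

move_arm(plan="0 0 0 0 0.0068 -0.0036 -1;0 0 0 0 0.0068 -0.0029 -1;0 0 0 0 0.0069 -0.0024 -1;0 0 0 0 0.0071 -0.0014 -1;0 0 0 0 0.0072 -0.0003 -1;0 0 0 0 0.005 0.0004 -1;0 0 0 0 0.003 0.0004 -1;0 0 0 0 0 0 -1")

```text
t: 5.45
tcp_pos: [0.5305, -0.3258, 0.0647]
tcp_rot: [[-0.044, 0.999, -0.006], [0.999, 0.044, -0.001], [-0.001, -0.006, -1.0]]
wrist_force: [-11.7, -1.4, 9.1]
gripper_width: 0.0087
gripper_force: 59.2
```

move_arm(plan="0 0 0 0 -0.001 0 -0.2;0 0 0 0 0 0 -0.2;0 0 0 0 0 0 -0.2;0 0 0 0 0 -0.03 -0.2;0 0 0 0 0 -0.04 -0.2;0 0 0 0 0 -0.03 -0.2;0 0 0 0.022 -0.035 0 -0.2;0 0 0 0.022 -0.035 0 0;0 0 0 0 -0.03 0 0;0 0 0 0 0 0 0")

```text
t: 6.45
tcp_pos: [0.428, -0.2848, 0.1634]
tcp_rot: [[-0.044, 0.999, -0.001], [0.999, 0.044, 0.001], [0.001, -0.001, -1.0]]
wrist_force: [-0.1, -0.4, 0.8]
gripper_width: 0.043
gripper_force: 0.0
```

move_arm(plan="0 0 -0.145 0 0 0 0;0 0 -0.145 0 0 0 0;0 0 -0.145 0 0 0 0;0 0 -0.145 0 0 0 0;0 0 -0.145 0 0 0 0;0 0 -0.145 0 0 0 0;0 0 -0.145 0 0 0 0;0 0 -0.145 0 0 0 0;0 0 -0.145 0 0 0 0;0 0 -0.145 0 0 0 0")

```text
t: 7.45
tcp_pos: [0.4325, -0.2861, 0.1633]
tcp_rot: [[-0.998, 0.069, 0.002], [0.069, 0.998, -0.0], [-0.002, -0.0, -1.0]]
wrist_force: [0.3, 0.2, 0.4]
gripper_width: 0.0427
gripper_force: 0.0
```

move_arm(plan="0 0 -0.12 0 0 0 0;0 -0.145 0 0 0 0 0;0 -0.145 0 0 0 0 0;0 -0.145 0 0 0 0 0;0 0 0 0 0 0 0;0 0 0 0 0 0 0")

```text
t: 8.05
tcp_pos: [0.4312, -0.2865, 0.1636]
tcp_rot: [[-0.906, -0.043, 0.421], [-0.039, 0.999, 0.018], [-0.421, -0.0, -0.907]]
wrist_force: [0.5, 0.6, 0.9]
gripper_width: 0.0424
gripper_force: 0.0
```

```bash
python3 - <<'E'
from h import *
s=st();print(np.round(s["tcp_rot"],3).tolist())
c=cap("wrist","w3")
np.save("w3E.npy",c["extrinsics"])
for p in [(.491,-.282,.034)]: print(proj(c,p))
E
```

```text
t 8.05 tcp [ 0.4312 -0.2865  0.1636] F [0.5 0.6 0.9] w 0.0424 q [-0.77  0.1  -0.44  0.72  0.31 -0.76]
[[-0.906, -0.043, 0.421], [-0.039, 0.999, 0.018], [-0.421, -0.0, -0.907]]
[318.8126834  189.72022192]
```

View pics/w3.png

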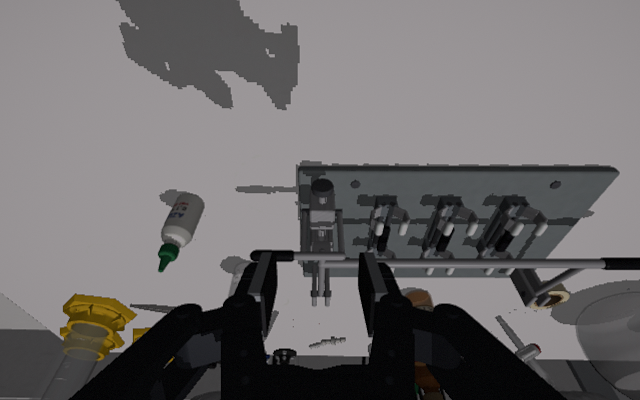

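The tilted wrist view shows the keeper upright with its handle at (270,256), and the pin head at (322,186), about 2 mm left of where I predicted. The deck's front edge runs from (303,166) to (618,168).

```bash
python3 - <<'E'
from h import *
s=st();c=cap("wrist")
a=onz(c,302,166.5,.012);b=onz(c,618,168,.012);print(a,b,np.linalg.norm(a-b),"yaw",np.arctan2(a[0]-b[0],b[1]-a[1]))
y=(b-a)[:2];y/=np.linalg.norm(y);x=np.array([y[1],-y[0]]);print("C",(a+b)[:2]/2+.098*x)
print("headface",onz(c,322,185,.034))
E
```

```text
t 8.1 tcp [ 0.4327 -0.2873  0.1646] F [ 0.7 -0.6  0.1] w 0.0426 q [-0.76  0.1  -0.44  0.72  0.31 -0.76]
[ 0.48315815 -0.3002227   0.012     ] [0.47014015 0.01597075 0.012     ] 0.31646131209256984 yaw 0.04114777474968189
C [ 0.5745662  -0.13809463]
headface [ 0.48764214 -0.28011666  0.034     ]
```

move_arm(plan="0 0 0 0 0.002 0.04 0;0 0 0 0 0.001 0.04 0;0 0 0 0 0 0.03 0;0 0 0 0 0 0.02 0;0 0 0 0 0 0 0;0 0 0 0 0 0 0")

```text
t: 8.75
tcp_pos: [0.4874, -0.2808, 0.0455]
tcp_rot: [[-0.906, -0.046, 0.421], [-0.042, 0.999, 0.019], [-0.422, -0.001, -0.907]]
wrist_force: [-0.1, 0.1, 1.4]
gripper_width: 0.0427
gripper_force: 0.0
```

move_arm(plan="0 0 0 0 0.001 0.012 0;0 0 0 0 0 0.012 0;0 0 0 0 0 0 0;0 0 0 0 0 0 -1;0 0 0 0 0 0 -1;0 0 0 0 0 0 -1;0 0 0 0 0 0 -1;0 0 0 0 0 0 -1")

```text
t: 9.55
tcp_pos: [0.4955, -0.2793, 0.0236]
tcp_rot: [[-0.906, -0.044, 0.421], [-0.04, 0.999, 0.018], [-0.422, -0.0, -0.907]]
wrist_force: [-1.8, -0.5, 1.5]
gripper_width: 0.0188
gripper_force: 58.7
```

```bash
python3 - <<'E'
from h import *
s=st();cap("wrist","w4")
E
```

```text
t 9.55 tcp [ 0.4955 -0.2793  0.0236] F [-1.8 -0.5  1.5] w 0.0188 q [-0.66  0.38 -0.53  0.32  0.28 -0.66]
```

View pics/w4.png

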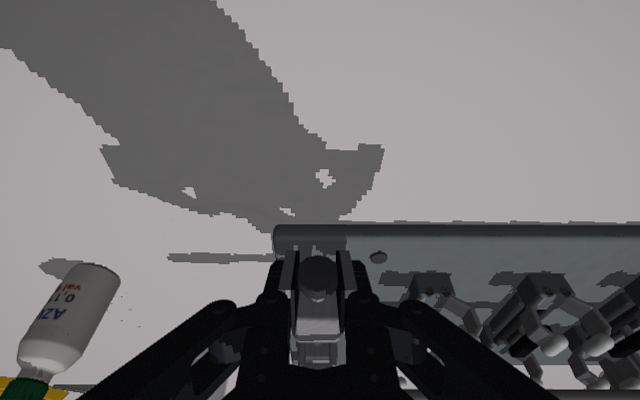

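The wrist view shows the pin head clamped between the pads at (320,270). I draw it straight out towards the robot.

move_arm(plan="0 0 0 0.0054 0 -0.0025 -1;0 0 0 0.0054 0 -0.0025 -1;0 0 0 0.0054 0 -0.0025 -1;0 0 0 0.0054 0 -0.0025 -1;0 0 0 0.0054 0 -0.0025 -1;0 0 0 0.0054 0 -0.0025 -1;0 0 0 0.0018 0 -0.0008 -1;0 0 0 0 0 0 -1;0 0 0 0 0 0 -1")

```text
t: 10.5
tcp_pos: [0.4617, -0.2807, 0.0239]
tcp_rot: [[-0.903, -0.048, 0.427], [-0.044, 0.999, 0.02], [-0.428, -0.0, -0.904]]
wrist_force: [19.9, 0.2, -15.6]
gripper_width: 0.0188
gripper_force: 61.5
```

move_arm(plan="0 0 0 -0.002 0 0 0;0 0 0 0 0 0 0;0 0 0 0 0 -0.03 0;0 0 0 0 0 -0.03 0;0 0 0 0 0 -0.04 0;0 0.145 0 0 0 0 0;0 0.145 0 0 0 0 0;0 0.145 0 0 0 0 0;0 0 0 0 0 -0.03 0;0 0 0 0 0 -0.03 0")

```text
t: 11.5
tcp_pos: [0.4166, -0.2815, 0.1725]
tcp_rot: [[-0.999, -0.045, -0.007], [-0.045, 0.999, 0.004], [0.007, 0.004, -1.0]]
wrist_force: [-0.2, -0.8, -0.1]
gripper_width: 0.0428
gripper_force: 0.0
```

move_arm(plan="0 0 0.145 0 0 0 0;0 0 0.145 0 0 0 0;0 0 0.145 0 0 0 0;0 0 0.145 0 0 0 0;0 0 0.145 0 0 0 0;0 0 0.145 0 0 0 0;0 0 0.145 0 0 0 0;0 0 0.145 0 0 0 0;0 0 0.145 0 0 0 0;0 0 0.145 0 0 0 0")

```text
t: 12.5
tcp_pos: [0.4162, -0.2823, 0.1743]
tcp_rot: [[-0.158, 0.988, -0.002], [0.988, 0.158, 0.001], [0.001, -0.002, -1.0]]
wrist_force: [-0.8, 0.0, -0.1]
gripper_width: 0.0424
gripper_force: 0.0
```

move_arm(plan="0 0 0.12 0.02 0 0 0;0 0 0 0.04 0.015 0 0;0 0 0 0.04 0.015 0 0;0 0 0 0.04 0.015 0 0;0 0 0 0.04 0.015 0 0;0 0 0 0.04 0.015 0 0;0 0 0 0.04 0.015 0 0;0 0 0 0 0 0 0;0 0 0 0 0 0 0")

```text
t: 13.4
tcp_pos: [0.4926, -0.0185, 0.1743]
tcp_rot: [[-0.047, 0.999, -0.002], [0.999, 0.047, -0.001], [-0.001, -0.002, -1.0]]
wrist_force: [-0.2, -1.2, -0.0]
gripper_width: 0.0428
gripper_force: 0.0
```

```bash
python3 - <<'E'
from h import *
s=st();print(np.round(s["tcp_rot"],3).tolist())
c=cap("wrist","w5");print("pred handle",proj(c,(.552,.044,.068)))
for n,(a,b) in {"seat3":(0,-.07),"seat2":(0,0),"seat1":(0,.07)}.items():
    y=.045;p=(.560+a*np.cos(y)-b*np.sin(y),-.137+a*np.sin(y)+b*np.cos(y),.055);print(n,p,proj(c,p))
c=cap("side","s1");print("side handle",onz(c,307,182,.068))
E
```

```text
t 13.4 tcp [ 0.4926 -0.0185  0.1743] F [-0.2 -1.2 -0. ] w 0.0428 q [-0.04  0.26 -0.12  1.19 -0.    1.49]
[[-0.047, 0.999, -0.002], [0.999, 0.047, -0.001], [-0.001, -0.002, -1.0]]
pred handle [397.02385785 130.28832916]
seat3 (np.float64(0.5631489369826362), np.float64(-0.206929136959349), 0.055) [373.87506574 362.35400922]
seat2 (np.float64(0.56), np.float64(-0.137), 0.055) [378.20150023 309.55164735]
seat1 (np.float64(0.5568510630173639), np.float64(-0.06707086304065103), 0.055) [383.21064488 248.41708758]
side handle [0.55427706 0.04755952 0.068     ]
```

View pics/w5.png

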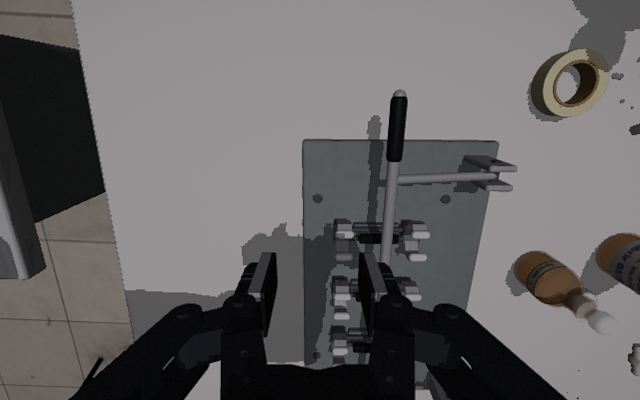

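The wrist view shows the bar handle at (398,127), within 3 px of the prediction, and the pin is out. I grasp the bar handle.

move_arm(plan="0 0 0 0.021 0.021 0.01 0;0 0 0 0.021 0.021 0.01 0;0 0 0 0.021 0.021 0.02 0;0 0 0 0 0 0.03 0;0 0 0 0 0 0.03 0;0 0 0 0 0 0.02 0;0 0 0 0 0 0.005 0;0 0 0 0 0 0 0")

```text
t: 14.3
tcp_pos: [0.5527, 0.0453, 0.0491]
tcp_rot: [[-0.043, 0.999, -0.002], [0.999, 0.043, -0.0], [-0.0, -0.002, -1.0]]
wrist_force: [-0.9, 0.0, 1.0]
gripper_width: 0.0426
gripper_force: 0.0
```

move_arm(plan="0 0 0 0 0 0 -1;0 0 0 0 0 0 -1;0 0 0 0 0 0 -1;0 0 0 0 0 0 -1;0 0 0 0 0 0 -1")

```text
t: 14.8
tcp_pos: [0.552, 0.0463, 0.0511]
tcp_rot: [[-0.045, 0.999, -0.002], [0.999, 0.045, -0.001], [-0.001, -0.002, -1.0]]
wrist_force: [-5.3, -1.2, 5.8]
gripper_width: 0.0115
gripper_force: 44.5
```

move_arm(plan="0 0 0 0 0.0024 -0.0099 -1;0 0 0 0 0.0034 -0.0095 -1;0 0 0 0 0.0044 -0.0092 -1;0 0 0 0 0.0054 -0.0086 -1;0 0 0 0 0.0062 -0.0081 -1;0 0 0 0 0.007 -0.0073 -1;0 0 0 0 0.0077 -0.0066 -1;0 0 0 0 0.0084 -0.0057 -1;0 0 0 0 0 0 -1")

```text
t: 15.7
tcp_pos: [0.5937, 0.048, 0.1181]
tcp_rot: [[-0.045, 0.999, -0.009], [0.999, 0.045, -0.001], [-0.001, -0.009, -1.0]]
wrist_force: [-19.6, -2.5, 19.8]
gripper_width: 0.0104
gripper_force: 59.1
```

move_arm(plan="0 0 0 0 0.0069 -0.0088 -1;0 0 0 0 0.0084 -0.0058 -1;0 0 0 0 0.0098 -0.0029 -1;0 0 0 0 0.01 -0.0018 -1;0 0 0 0 0.0101 -0.0008 -1;0 0 0 0 0.0101 0.0003 -1;0 0 0 0 0.0101 0.0014 -1;0 0 0 0 0.0099 0.0024 -1;0 0 0 0 0.0037 0.0012 -1;0 0 0 0 0 0 -1")

```text
t: 16.7
tcp_pos: [0.6794, 0.0515, 0.1324]
tcp_rot: [[-0.044, 0.999, 0.005], [0.999, 0.044, -0.001], [-0.002, 0.005, -1.0]]
wrist_force: [-1.5, -3.6, 4.5]
gripper_width: 0.0107
gripper_force: 60.2
```

move_arm(plan="0 0 0 0 0 0 0;0 0 0 0 0 0 0;0 0 0 0 0 0 0;0 0 0 0 0 -0.02 0;0 0 0 0 0 -0.03 0;0 0 0 0 0 -0.03 0;0 0 0 0 0 -0.03 0;0 0 0 0.02 -0.04 -0.03 0;0 0 0 0.02 -0.04 -0.03 0;0 0 0 0.02 -0.04 0 0")

```text
t: 17.7
tcp_pos: [0.5617, 0.1054, 0.2992]
tcp_rot: [[-0.045, 0.999, 0.008], [0.999, 0.044, 0.002], [0.002, 0.008, -1.0]]
wrist_force: [0.6, 0.7, 0.9]
gripper_width: 0.043
gripper_force: 0.0
```

move_arm(plan="0 0 0 0 -0.04 0 0;0 0 0 0 -0.04 0 0;0 0 -0.145 0 0 0 0;0 0 -0.145 0 0 0 0;0 0 -0.145 0 0 0 0;0 0 -0.145 0 0 0 0;0 0 -0.145 0 0 0 0;0 0 -0.145 0 0 0 0;0 0 -0.145 0 0 0 0;0 0 -0.145 0 0 0 0")

```text
t: 18.7
tcp_pos: [0.4806, 0.1011, 0.2952]
tcp_rot: [[-0.936, 0.352, 0.0], [0.352, 0.936, 0.001], [-0.0, 0.001, -1.0]]
wrist_force: [0.1, 0.1, 0.4]
gripper_width: 0.0429
gripper_force: 0.0
```

move_arm(plan="0 0 -0.145 0 0 0 0;0 0 -0.145 0 0 0 0;0 0 -0.12 0 0 0 0;0 0 0 0 0 0 0;0 0 0 0 0 0 0")

```text
t: 19.2
tcp_pos: [0.4807, 0.1009, 0.2952]
tcp_rot: [[-0.999, -0.042, 0.0], [-0.042, 0.999, 0.0], [-0.0, 0.0, -1.0]]
wrist_force: [-0.1, -0.3, -0.7]
gripper_width: 0.0426
gripper_force: 0.0
```

```bash
python3 - <<'E'
from h import *
s=st();print(np.round(s["tcp_rot"],3).tolist())
c=cap("wrist","w6");import pickle;pickle.dump(c,open("w6.pkl","wb"))
E
```

```text
t 19.2 tcp [0.4807 0.1009 0.2952] F [-0.1 -0.3 -0.7] w 0.0426 q [0.21 0.2  0.12 1.49 0.   0.16]
[[-0.999, -0.042, 0.0], [-0.042, 0.999, 0.0], [-0.0, 0.0, -1.0]]
```

View pics/w6.png

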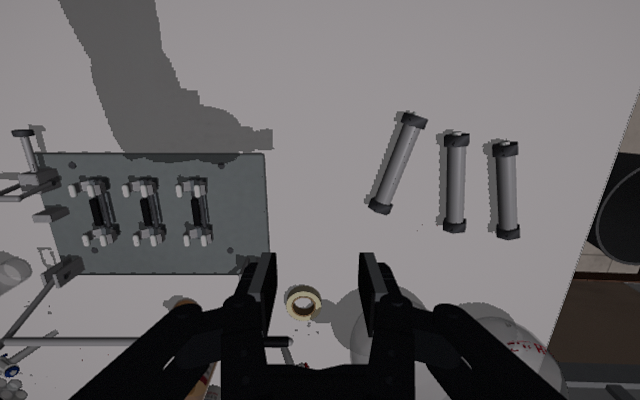

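The wrist view shows all three columns, with nuts at (413,121)-(381,206), (456,139)-(455,226) and (505,148)-(508,234). The stations are at about (97,210), (148,210) and (196,210), the bar is up at the back and the pin is drawn out at (22,135). Next I measure these by masks.

```bash
cat > col.py <<'E'
from h import *
def cols(c,box=(60,0,260,640),zz=0.017):
    g=c["image"].astype(int);h=g.max(2)
    m=((h<150)&(h>=0)).astype(np.uint8)
    M=np.zeros_like(m);M[box[0]:box[2],box[1]:box[3]]=m[box[0]:box[2],box[1]:box[3]]
    M=cv2.morphologyEx(M,cv2.MORPH_OPEN,np.ones((9,9),np.uint8))
    n,l,S,ce=cv2.connectedComponentsWithStats(M)
    out=[]
    for i in range(1,n):
        if S[i,4]<400: continue
        ys,xs=np.nonzero(l==i);rc=cv2.minAreaRect(np.float32(np.c_[xs,ys]))
        pts=cv2.boxPoints(rc);e=sorted([(np.linalg.norm(pts[k]-pts[(k+1)%4]),k) for k in range(4)])
        W=[onz(c,*((pts[k]+pts[(k+1)%4])/2),zz) for _,k in e[:2]]
        d=W[1]-W[0];a=(np.degrees(np.arctan2(d[1],d[0]))+90)%180-90
        print("blob",S[i].tolist(),"mid",np.round((W[0]+W[1])/2,4)[:2],"len",round(float(np.linalg.norm(d)),4),"wid px",round(e[0][0],1),"ang",round(float(a),1))
E
python3 - <<'E'
from col import *
import pickle;c=pickle.load(open("w6.pkl","rb"))
g=c["image"].astype(int)
for i,(a,b) in enumerate(((413,121),(381,206))): pass
for A,B in (((413,121),(381,206)),((456,139),(455,226)),((505,148),(508,234))):
    a=onz(c,*A,.02);b=onz(c,*B,.02);d=a-b;print("col",np.round((a+b)/2,4),np.linalg.norm(d),np.degrees(np.arctan2(d[1],d[0])))
cols(c,(60,340,260,560))
w=(g.min(2)>195).astype(np.uint8);w[:170]=0;w[255:]=0;w[:,60:]*=1;w[:,:60]=0;w[:,225:]=0
n,l,S,ce=cv2.connectedComponentsWithStats(w)
for i in range(1,n):
    if S[i,4]>5: print("jaw",S[i].tolist(),np.round(onz(c,*ce[i],0.053),4))
for p in ((266,154),(269,272)): print("deck",np.round(onz(c,*p,.012),4))
E
```

```text
col [0.4807 0.2106 0.02  ] 0.12380264529596885 166.47445239917278
col [0.5044 0.2976 0.02  ] 0.12820115576466568 -169.76751532915426
col [0.5138 0.3727 0.02  ] 0.13145781263954154 -164.28711620347687
blob [492, 60, 68, 47, 2038] mid [0.3678 0.3628] len 0.0856 wid px 46.0 ang -87.6
blob [365, 111, 61, 104, 2789] mid [0.4807 0.2073] len 0.1485 wid px 33.0 ang -13.4
blob [435, 129, 35, 105, 2840] mid [0.5046 0.2939] len 0.154 wid px 33.1 ang 10.0
blob [483, 139, 38, 102, 2984] mid [0.5139 0.3672] len 0.1553 wid px 35.3 ang 14.8
deck [0.474  0.0297 0.012 ]
deck [0.6625 0.0322 0.012 ]
```

```bash
python3 - <<'E'
from h import *
import pickle;c=pickle.load(open("w6.pkl","rb"))
g=c["image"].astype(int).min(2)[170:255,60:225];print(np.percentile(g,[50,90,97,99,100]))
w=np.zeros((400,640),np.uint8);w[170:255,60:225]=(g>172)
n,l,S,ce=cv2.connectedComponentsWithStats(w)
for i in range(1,n):
    if S[i,4]>8: print("jaw",S[i].tolist(),np.round(ce[i],1),np.round(onz(c,*ce[i],0.053),4))
im=cv2.resize(c["image"][140:285,30:280],None,fx=3.2,fy=3.2,interpolation=cv2.INTER_CUBIC);cv2.imwrite("pics/z6.png",im)
for yw in (.045,):
  for n,b in (("s3",-.07),("s2",0),("s1",.07)):
    print(n,[np.round(proj(c,(.560+a*np.cos(yw)-b*np.sin(yw),-.137+a*np.sin(yw)+b*np.cos(yw),.055)),1).tolist() for a in (-.036,.036)])
E
```

```text
[ 82.  93. 143. 148. 155.]
s3 [[78.4, 192.7], [91.8, 242.5]]
s2 [[132.0, 192.6], [142.5, 242.4]]
s1 [[185.7, 192.5], [193.1, 242.3]]
```

View pics/z6.png

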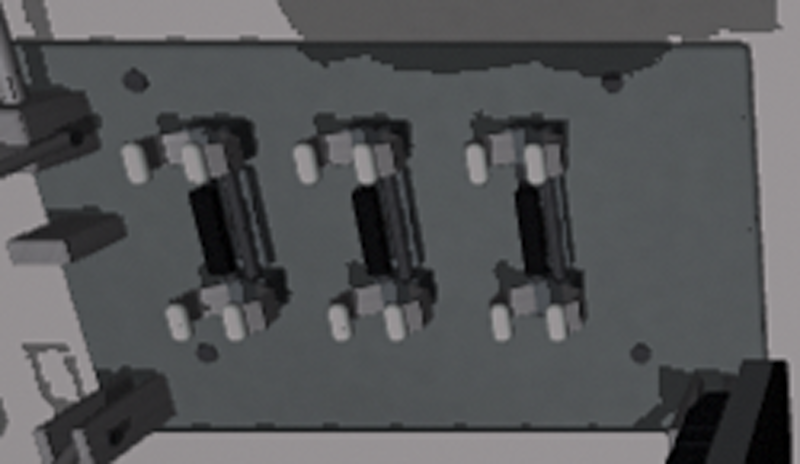

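The zoom shows the six jaw pairs clearly. In w6 pixels the pair centres are s1 (188.1,190.8)/(195.3,240.6), s2 (135,190.3)/(145,240.6) and s3 (81.6,190.9)/(94.5,240.6).

```bash
python3 - <<'E'
from h import *
import pickle;c=pickle.load(open("w6.pkl","rb"))
obs=[(188.1,190.8),(195.3,240.6),(135,190.3),(145,240.6),(81.6,190.9),(94.5,240.6)]
hp=np.array([(-.036,.07),(.036,.07),(-.036,0),(.036,0),(-.036,-.07),(.036,-.07)])
W=np.array([onz(c,*o,.053)[:2] for o in obs])
H=hp-hp.mean(0);V=W-W.mean(0)
yaw=np.arctan2((H[:,0]*V[:,1]-H[:,1]*V[:,0]).sum(),(H*V).sum());R=np.array([[np.cos(yaw),-np.sin(yaw)],[np.sin(yaw),np.cos(yaw)]])
C=W.mean(0);print("C",C,"yaw",yaw,"scale",np.sqrt((V**2).sum()/(H**2).sum()),"res",np.round((W-(hp@R.T+C))*1e3,1).tolist())
for n,b in((1,.07),(2,0),(3,-.07)): print("seat",n,np.round(C+R@[0,b],4))
E
```

```text
C [ 0.55801175 -0.13424873] yaw 0.04237442106351214 scale 0.9986838762289388 res [[0.1, -0.3], [0.1, -0.3], [-0.6, 0.3], [0.1, 0.0], [0.2, 0.3], [0.1, 0.0]]
seat 1 [ 0.555  -0.0643]
seat 2 [ 0.558  -0.1342]
seat 3 [ 0.561  -0.2042]
```

move_arm(plan="0 0 0 -0.0015 0.037 0.03 0.3;0 0 0 -0.0015 0.037 0.03 0.3;0 0 0 -0.0015 0.036 0.03 0.3;0 0 0.139 0 0 0.03 0.3;0 0 0.139 0 0 0.03 0.3;0 0 0 0 0 0.03 0.3;0 0 0 0 0 0 0.3;0 0 0 0 0 0 0.3")

```text
t: 20.05
tcp_pos: [0.4802, 0.2108, 0.1153]
tcp_rot: [[-0.973, 0.232, -0.001], [0.232, 0.973, -0.0], [0.001, -0.001, -1.0]]
wrist_force: [0.8, 0.0, -0.3]
gripper_width: 0.0555
gripper_force: 0.0
```

```bash
cat >> col.py <<'E'
def nuts(c,box,th=75,zz=.02,amin=60):
    h=c["image"].max(2);M=np.zeros(h.shape,np.uint8);a,b,d,e=box
    M[a:d,b:e]=h[a:d,b:e]<th
    n,l,S,ce=cv2.connectedComponentsWithStats(M)
    o=[(S[i].tolist(),np.round(ce[i],1).tolist(),np.round(onz(c,*ce[i],zz),4)[:2].tolist()) for i in range(1,n) if S[i,4]>amin]
    for x in o: print(x)
    return o
def pair(a,b):
    a,b=np.array(a),np.array(b);d=a-b;print("mid",np.round((a+b)/2,4),"sep",round(float(np.linalg.norm(d)),4),"ang",round(float((np.degrees(np.arctan2(d[1],d[0]))+90)%180-90),1))
E
python3 - <<'E'
from col import *
import pickle
nuts(pickle.load(open("w6.pkl","rb")),(90,340,260,540))
s=st();print(np.round(s["tcp_rot"],3).tolist());c=cap("wrist","w7")
print("now");nuts(c,(0,150,400,640))
print("pred mid",proj(c,(.481,.211,.02)))
E
```

```text
([368, 112, 60, 103, 882], [394.8, 159.8], [0.473, 0.2076])
([443, 132, 26, 101, 976], [452.2, 179.9], [0.4979, 0.2917])
([492, 140, 28, 100, 1097], [503.0, 187.3], [0.5055, 0.3655])
([359, 253, 17, 7, 108], [366.5, 256.1], [0.6232, 0.183])
t 20.05 tcp [0.4802 0.2108 0.1153] F [ 0.8  0.  -0.3] w 0.0555 q [ 0.41  0.37 -0.13  1.07  0.    0.65]
[[-0.973, 0.232, -0.001], [0.232, 0.973, -0.0], [0.001, -0.001, -1.0]]
now
([470, 111, 94, 164, 3271], [510.5, 188.2], [0.501, 0.3659])
([298, 117, 45, 170, 2702], [316.3, 196.8], [0.4719, 0.2121])
([380, 122, 87, 165, 2552], [419.0, 197.6], [0.4919, 0.2933])
([150, 255, 466, 145, 29913], [345.2, 350.3], [0.6326, 0.2028])
pred mid [317.53835502 207.30692521]
```

move_arm(plan="0 0 0 0 0 0.03 0.3;0 0 0 0 0 0.03 0.3;0 0 0 0 0 0.03 0.3;0 0 0 0 0 0.012 0.3;0 0 0 0 0 0.008 0.3;0 0 0 0 0 0 0.3;0 0 0 0 0 0 0.3")

```text
t: 20.8
tcp_pos: [0.4817, 0.2114, 0.0066]
tcp_rot: [[-0.973, 0.232, 0.003], [0.232, 0.973, 0.001], [-0.002, 0.002, -1.0]]
wrist_force: [-0.9, -0.3, 0.1]
gripper_width: 0.0554
gripper_force: 0.0
```

move_arm(plan="0 0 0 0 0 0 -1;0 0 0 0 0 0 -1;0 0 0 0 0 0 -1;0 0 0 0 0 0 -1;0 0 0 0 0 -0.02 -1;0 0 0 0 0 -0.03 -1;0 0 0 0 0 -0.03 -1;0 0 0 0 0 -0.02 -1;0 0 0 0 0 0 -1")

```text
t: 21.7
tcp_pos: [0.4825, 0.2118, 0.1082]
tcp_rot: [[-0.973, 0.232, 0.006], [0.232, 0.973, 0.003], [-0.005, 0.004, -1.0]]
wrist_force: [0.2, -0.4, -1.8]
gripper_width: 0.0217
gripper_force: 58.9
```

```bash
python3 - <<'E'
from col import *
s=st();print(np.round(s["tcp_rot"],3).tolist(),s["gripper_force"]);c=cap("wrist","w8")
g=c["image"].max(2)
ax=np.array([0.973,-0.232,0])
for z in(-.004,.012,):
  p=np.array(s["tcp_pos"])+[0,0,z+.0]
  print([np.round(proj(c,p+k*ax),0).tolist() for k in(-.074,-.056,0,.056,.074)])
x=int(proj(c,s["tcp_pos"])[0]);print(x);
for u in (x-6,x,x+6):print(g[100:320:4,u].tolist())
E
```

```text
t 21.7 tcp [0.4825 0.2118 0.1082] F [ 0.2 -0.4 -1.8] w 0.0217 q [ 0.41  0.37 -0.14  1.05 -0.    0.65]
[[-0.973, 0.232, 0.006], [0.232, 0.973, 0.003], [-0.005, 0.004, -1.0]] 58.927980065345764
[[317.0, 122.0], [317.0, 161.0], [317.0, 263.0], [317.0, 345.0], [317.0, 368.0]]
[[317.0, 126.0], [317.0, 169.0], [317.0, 280.0], [317.0, 368.0], [317.0, 392.0]]
316
[157, 158, 158, 157, 158, 159, 86, 122, 121, 30, 39, 41, 46, 47, 50, 54, 58, 56, 54, 112, 111, 111, 111, 111, 110, 111, 111, 110, 110, 111, 110, 111, 111, 111, 111, 111, 111, 110, 111, 114, 66, 65, 66, 65, 65, 66, 65, 65, 64, 66, 66, 65, 65, 66, 66]
[158, 158, 158, 158, 159, 159, 75, 159, 159, 72, 43, 45, 47, 51, 56, 60, 57, 56, 51, 120, 119, 118, 118, 119, 119, 117, 118, 118, 118, 118, 118, 117, 118, 117, 119, 117, 118, 117, 117, 120, 66, 66, 66, 65, 66, 67, 66, 65, 66, 67, 64, 65, 64, 65, 67]
[158, 158, 158, 159, 158, 158, 78, 159, 158, 55, 46, 49, 53, 58, 59, 59, 55, 53, 49, 123, 125, 124, 124, 76, 109, 122, 121, 121, 122, 110, 122, 120, 120, 76, 119, 120, 119, 93, 120, 81, 66, 65, 66, 64, 65, 66, 66, 66, 66, 65, 64, 65, 65, 65, 62]
```

move_arm(plan="0 0 -0.139 0 0 -0.025 -1;0 0 -0.139 0 0 -0.025 -1;0 0 0 -0.004 -0.03 0 -1;0 0 0 -0.004 -0.03 0 -1;0 0 0 -0.004 -0.03 0 -1;0 0 0 -0.004 -0.03 0 -1;0 0 0 -0.004 -0.03 0 -1;0 0 0 -0.004 -0.03 0 -1;0 0 0 -0.004 -0.03 0 -1;0 0 0 -0.004 -0.03 0 -1")

```text
t: 22.75
tcp_pos: [0.5216, -0.0287, 0.1527]
tcp_rot: [[-0.999, -0.044, -0.004], [-0.044, 0.999, 0.0], [0.004, 0.0, -1.0]]
wrist_force: [0.3, -0.2, -1.5]
gripper_width: 0.0219
gripper_force: 59.1
```

move_arm(plan="0 0 0 -0.005 -0.03 0 -1;0 0 0 -0.005 -0.03 0 -1;0 0 0 -0.005 -0.03 0 -1;0 0 0 -0.005 -0.03 0 -1;0 0 0 -0.005 -0.03 0.01 -1;0 0 0 -0.004 -0.029 0.01 -1;0 0 0 0 0 0.015 -1;0 0 0 0 0 0 -1;0 0 0 0 0 0 -1")

```text
t: 23.65
tcp_pos: [0.5584, -0.2044, 0.1181]
tcp_rot: [[-0.999, -0.044, -0.004], [-0.044, 0.999, 0.002], [0.004, 0.002, -1.0]]
wrist_force: [-0.4, 0.4, 0.4]
gripper_width: 0.0221
gripper_force: 59.1
```

```bash
python3 - <<'E'
from col import *
s=st();print(np.round(s["tcp_rot"],4).tolist(),s["gripper_force"]);c=cap("wrist","w9")
y=.0424;R=np.array([[np.cos(y),-np.sin(y)],[np.sin(y),np.cos(y)]]);C=np.array([.558,-.1342])
T=np.array(s["tcp_rot"]);d=np.r_[C+R@[0,-.07],.0321]-s["tcp_pos"];print("d tool",T.T@d,"yaw",np.arctan2(T[1,1],T[0,1])-np.pi/2)
E
```

```text
t 23.65 tcp [ 0.5584 -0.2044  0.1181] F [-0.4  0.4  0.4] w 0.0221 q [-0.35  0.5   0.08  1.16  0.   -0.4 ]
[[-0.999, -0.0443, -0.004], [-0.0443, 0.999, 0.0016], [0.0039, 0.0018, -1.0]] 59.075061678886414
d tool [-2.91556219e-03  1.94742022e-05  8.60294771e-02] yaw 0.044295466343267975
```

View pics/w9.png

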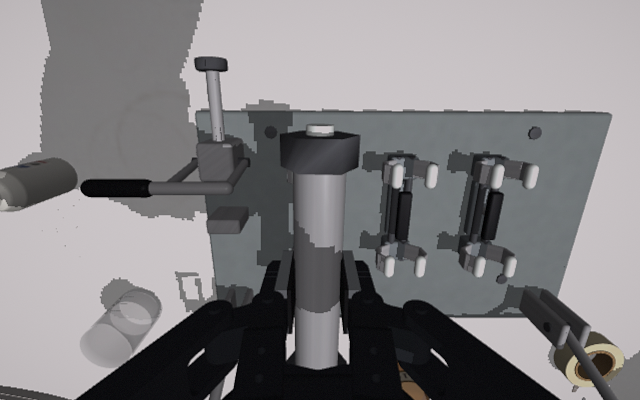

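The wrist view shows the column held centrally at (318,150) to (318,360), the pin drawn out at (211,65), the keeper up, and the s2 jaw pairs at (414.5,176) and (404,266). I check the lateral alignment against those jaws.

move_arm(plan="0 0 0 -0.003 0 0.02 -1;0 0 0 0 0 0.02 -1;0 0 0 0 0 0.015 -1;0 0 0 0 0 0.005 -1;0 0 0 0 0 0 -1;0 0 0 0 0 0 -1")

```text
t: 24.3
tcp_pos: [0.5636, -0.2049, 0.0613]
tcp_rot: [[-0.999, -0.045, 0.002], [-0.045, 0.999, -0.001], [-0.002, -0.001, -1.0]]
wrist_force: [-0.4, -0.0, -2.0]
gripper_width: 0.0218
gripper_force: 59.1
```

```bash
python3 - <<'E'
from col import *
s=st();T=np.array(s["tcp_rot"])
c=cap("wrist");
E=np.array(c["extrinsics"]);
# camera rel. to tool is fixed: rebuild w9 extrinsics from its tcp pose
M=np.eye(4);M[:3,:3]=T;M[:3,3]=s["tcp_pos"];X=E@M
N=np.eye(4);N[:3,:3]=[[-.999,-.0443,-.004],[-.0443,.999,.0016],[.0039,.0018,-1]];N[:3,3]=[.5584,-.2044,.1181]
c["extrinsics"]=X@np.linalg.inv(N)
for p in((414.5,176),(404,266),(514,178),(494,269)): print(np.round(onz(c,*p,.053),4))
y=.0424;R=np.array([[np.cos(y),-np.sin(y)],[np.sin(y),np.cos(y)]]);C=np.array([.558,-.1342])
for p in((-.036,0),(.036,0),(-.036,.07),(.036,.07)): print("exp",np.round(C+R@p,4))
d=np.r_[C+R@[0,-.07],.0321]-s["tcp_pos"];print("d tool",T.T@d)
E
```

```text
t 24.3 tcp [ 0.5636 -0.2049  0.0613] F [-0.4 -0.  -2. ] w 0.0218 q [-0.35  0.55  0.01  1.03 -0.   -0.39]
[ 0.522  -0.1379  0.053 ]
[ 0.593  -0.1355  0.053 ]
[ 0.5203 -0.0685  0.053 ]
[ 0.5926 -0.0656  0.053 ]
exp [ 0.522  -0.1357]
exp [ 0.594  -0.1327]
exp [ 0.5191 -0.0658]
exp [ 0.591  -0.0627]
d tool [0.00265496 0.0008669  0.0291824 ]
```

move_arm(plan="0 0 0 0.0025 -0.0015 0.003 -1;0 0 0 0 0 0.0015 -1;0 0 0 0 0 0.0015 -1;0 0 0 0 0 0.0015 -1;0 0 0 0 0 0.0015 -1;0 0 0 0 0 0.0015 -1;0 0 0 0 0 0.0015 -1;0 0 0 0 0 0.0015 -1;0 0 0 0 0 0.0015 -1;0 0 0 0 0 0.0015 -1")

```text
t: 25.35
tcp_pos: [0.5623, -0.2071, 0.0468]
tcp_rot: [[-0.999, -0.045, 0.005], [-0.045, 0.999, -0.002], [-0.005, -0.002, -1.0]]
wrist_force: [-1.5, 1.8, 11.0]
gripper_width: 0.0217
gripper_force: 60.2
```

```bash
python3 -c "
from h import *
st()"
```

```text
t 25.35 tcp [ 0.5623 -0.2071  0.0468] F [-1.5  1.8 11. ] w 0.0217 q [-0.35  0.56 -0.01  0.99  0.   -0.4 ]
```

move_arm(plan="0 0 0 0 0 0.0015 -1;0 0 0 0 0 0.0015 -1;0 0 0 0 0 0.0015 -1;0 0 0 0 0 0.0015 -1;0 0 0 0 0 0.0015 -1;0 0 0 0 0 0.0015 -1;0 0 0 0 0 0.0015 -1;0 0 0 0 0 0.0015 -1;0 0 0 0 0 0.0015 -1;0 0 0 0 0 0.0015 -1")

```text
t: 26.35
tcp_pos: [0.5626, -0.207, 0.0317]
tcp_rot: [[-0.999, -0.045, 0.005], [-0.045, 0.999, -0.001], [-0.005, -0.002, -1.0]]
wrist_force: [-3.4, 2.2, 19.4]
gripper_width: 0.0217
gripper_force: 61.1
```

move_arm(plan="0 0 0 0 0 0.0015 -1;0 0 0 0 0 0.0015 -1;0 0 0 0 0 0 -1;0 0 0 0 0 0 -1;0 0 0 0 0 0 -1;0 0 0 0 0 0 -1")

```text
t: 26.95
tcp_pos: [0.5627, -0.207, 0.0316]
tcp_rot: [[-0.999, -0.045, 0.007], [-0.045, 0.999, -0.002], [-0.007, -0.002, -1.0]]
wrist_force: [-7.0, 3.6, 26.9]
gripper_width: 0.0221
gripper_force: 61.8
```

move_arm(plan="0 0 0 0 0 -0.002 -1;0 0 0 0 0 -0.001 0;0 0 0 0 0 0 0;0 0 0 0 0 0 0;0 0 0 0 0 0 0;0 0 0 0 0 -0.02 0;0 0 0 0 0 -0.03 0;0 0 0 0 0 -0.04 0;0 0 0 0 0 -0.05 0;0 0 0 0 0 -0.04 0")

```text
t: 27.95
tcp_pos: [0.5605, -0.2067, 0.2106]
tcp_rot: [[-0.999, -0.044, 0.001], [-0.044, 0.999, -0.0], [-0.001, -0.0, -1.0]]
wrist_force: [2.0, 0.0, 0.1]
gripper_width: 0.0429
gripper_force: 0.0
```

```bash
python3 - <<'E'
from col import *
import pickle
s=st();c=cap("wrist","w10");pickle.dump(c,open("w10.pkl","wb"))
g=c["image"].max(2)
for z in (.0405,.06):
  y=.0424;a=np.array([np.cos(y),np.sin(y),0])
  for p0 in ((.5625,-.207),):
    print(z,[np.round(proj(c,np.r_[p0,z]+k*a),1).tolist() for k in(-.074,-.056,0,.056)])
u=int(proj(c,(.5625,-.207,.05))[0])
for k in(-8,0,8): print(g[100:330:4,u+k].tolist())
E
```

```text
t 27.95 tcp [ 0.5605 -0.2067  0.2106] F [2.  0.  0.1] w 0.0429 q [-0.35  0.44  0.24  1.37 -0.   -0.4 ]
0.0405 [[316.7, 110.8], [316.6, 129.7], [316.6, 184.0], [316.5, 232.4]]
0.06 [[316.6, 111.7], [316.6, 131.8], [316.5, 189.3], [316.4, 240.2]]
[171, 112, 56, 56, 20, 29, 47, 58, 77, 76, 76, 161, 170, 170, 171, 71, 74, 73, 73, 73, 72, 72, 72, 71, 70, 70, 69, 69, 139, 173, 173, 174, 66, 66, 17, 33, 43, 59, 100, 99, 99, 50, 172, 173, 172, 172, 172, 172, 171, 171, 173, 171, 171, 172, 171, 171, 171, 172]
[172, 122, 107, 168, 53, 55, 66, 67, 125, 132, 132, 132, 131, 132, 132, 132, 131, 131, 132, 131, 131, 131, 131, 131, 132, 129, 131, 131, 131, 130, 130, 130, 131, 130, 98, 47, 60, 59, 99, 98, 98, 49, 173, 173, 172, 172, 171, 173, 172, 172, 171, 172, 172, 172, 172, 171, 172, 172]
[171, 88, 103, 90, 45, 71, 62, 54, 122, 129, 128, 129, 128, 128, 130, 127, 127, 127, 126, 126, 126, 125, 125, 124, 125, 124, 124, 124, 118, 113, 113, 121, 122, 123, 73, 62, 56, 49, 99, 98, 98, 54, 172, 173, 172, 172, 172, 173, 173, 171, 172, 172, 172, 172, 172, 172, 171, 171]
```

move_arm(plan="0 0 0 0.003 0.036 0 0.3;0 0 0 0.003 0.036 0 0.3;0 0 0 0.003 0.036 0 0.3;0 0 0 0.003 0.036 0 0.3;0 0 0 0.003 0.036 0 0.3;0 0 0 0.003 0.036 0 0.3;0 0 0 0.003 0.036 0 0.3;0 0 0 0.003 0.036 0 0.3;0 0 0 0.003 0.036 0 0.3;0 0 0 0.003 0.036 0 0.3")

```text
t: 29.0
tcp_pos: [0.5139, 0.1531, 0.2078]
tcp_rot: [[-0.999, -0.044, -0.001], [-0.044, 0.999, -0.0], [0.001, -0.0, -1.0]]
wrist_force: [0.3, 0.5, -0.1]
gripper_width: 0.0556
gripper_force: 0.0
```

move_arm(plan="0 0 0 0.002 0.036 0 0.3;0 0 0 0.002 0.036 0 0.3;0 0 0 0.002 0.036 0 0.3;0 0 -0.134 0.002 0.03 0 0.3;0 0 0 0 0 0 0.3;0 0 0 0 0 0 0.3")

```text
t: 29.6
tcp_pos: [0.4999, 0.2895, 0.2076]
tcp_rot: [[-0.984, -0.178, -0.001], [-0.178, 0.984, -0.001], [0.002, -0.001, -1.0]]
wrist_force: [0.4, -0.3, -0.5]
gripper_width: 0.0557
gripper_force: 0.0
```

```bash
python3 - <<'E'
from col import *
import pickle
s=st();print(np.round(s["tcp_rot"],3).tolist());c=cap("wrist","w11");pickle.dump(c,open("w11.pkl","wb"))
for th in (45,60,75): print(th);nuts(c,(60,200,255,640),th,.02,80)
for n,(x,y,a) in {"c2":(.504,.298,10.2),"c3":(.514,.373,15.7)}.items():
    a=np.radians(a);d=np.array([np.cos(a),np.sin(a),0]);print(n,[np.round(proj(c,np.r_[x,y,.02]+k*d),1).tolist() for k in(-.063,0,.063)])
E
```

```text
t 29.6 tcp [0.4999 0.2895 0.2076] F [ 0.4 -0.3 -0.5] w 0.0557 q [ 0.53  0.41  0.18  1.34 -0.    0.35]
[[-0.984, -0.178, -0.001], [-0.178, 0.984, -0.001], [0.002, -0.001, -1.0]]
45
([311, 119, 31, 32, 292], [324.0, 126.4], [0.4435, 0.2868])
([371, 138, 32, 117, 622], [383.5, 189.7], [0.4996, 0.3651])
([310, 160, 28, 85, 335], [321.1, 227.1], [0.5569, 0.3047])
([498, 169, 116, 86, 4022], [539.9, 211.2], [0.4925, 0.548])
([538, 197, 102, 58, 4680], [596.4, 229.4], [0.5021, 0.6223])
60
([310, 118, 33, 127, 1021], [323.1, 174.3], [0.4943, 0.2953])
([371, 137, 33, 118, 978], [384.6, 186.9], [0.4962, 0.3656])
([498, 169, 142, 86, 9057], [570.6, 220.5], [0.497, 0.5876])
75
([310, 115, 33, 130, 1236], [322.3, 175.4], [0.4957, 0.2947])
([371, 136, 33, 119, 1227], [384.4, 187.3], [0.4967, 0.3655])
([498, 165, 142, 90, 9129], [570.6, 220.2], [0.4966, 0.5875])
c2 [[324.4, 124.9], [323.9, 183.1], [323.4, 234.7]]
c3 [[385.8, 147.5], [387.1, 202.9], [388.1, 252.1]]
```

move_arm(plan="0 0 0 -0.0055 0.0076 0.04 0.2;0 0 0 0 0 0.04 0.2;0 0 0 0 0 0.04 0.2;0 0 0 0 0 0.03 0.2;0 0 0 0 0 0.03 0.2;0 0 0 0 0 0.012 0.2;0 0 0 0 0 0.009 0.2;0 0 0 0 0 0 0.2;0 0 0 0 0 0 0.2")

```text
t: 30.55
tcp_pos: [0.5056, 0.298, 0.009]
tcp_rot: [[-0.984, -0.177, 0.002], [-0.177, 0.984, 0.001], [-0.002, 0.001, -1.0]]
wrist_force: [0.1, -0.5, 0.1]
gripper_width: 0.0509
gripper_force: 0.0
```

move_arm(plan="0 0 0 0 0 0 -1;0 0 0 0 0 0 -1;0 0 0 0 0 0 -1;0 0 0 0 0 0 -1;0 0 0 0 0 -0.02 -1;0 0 0 0 0 -0.03 -1;0 0 0 0 0 -0.04 -1;0 0 0 0 0 -0.04 -1;0 0 0.134 0 0 -0.02 -1;0 0 0 0 0 0 -1")

```text
t: 31.55
tcp_pos: [0.5065, 0.2991, 0.1616]
tcp_rot: [[-0.999, -0.044, 0.007], [-0.044, 0.999, 0.004], [-0.007, 0.004, -1.0]]
wrist_force: [-0.1, 0.3, -0.7]
gripper_width: 0.0217
gripper_force: 58.9
```

```bash
python3 - <<'E'
from col import *
s=st();T=np.array(s["tcp_rot"]);print(np.round(T,3).tolist());c=cap("wrist","w12");g=c["image"].max(2)
ax=-T[:,0];p=np.array(s["tcp_pos"])-.0204*T[:,2]
print([np.round(proj(c,p+k*ax),0).tolist() for k in(-.074,-.056,0,.056,.074)])
u=int(proj(c,p)[0]);v0=int(proj(c,p-.1*ax)[1]) if 0 else 110
print([ (v,int(g[v,u])) for v in range(110,330,5)])
y=.0424;R=np.array([[np.cos(y),-np.sin(y)],[np.sin(y),np.cos(y)]]);C=np.array([.5585,-.136])
d=np.r_[C,.15]-s["tcp_pos"];print("d tool",np.round(T.T@d,4))
E
```

```text
t 31.55 tcp [0.5065 0.2991 0.1616] F [-0.1  0.3 -0.7] w 0.0217 q [ 0.53  0.44  0.11  1.23 -0.    0.49]
[[-0.999, -0.044, 0.007], [-0.044, 0.999, 0.004], [-0.007, 0.004, -1.0]]
[[316.0, 127.0], [316.0, 173.0], [316.0, 290.0], [316.0, 381.0], [316.0, 406.0]]
[(110, 148), (115, 148), (120, 148), (125, 132), (130, 148), (135, 39), (140, 42), (145, 44), (150, 48), (155, 54), (160, 54), (165, 53), (170, 48), (175, 113), (180, 113), (185, 113), (190, 112), (195, 111), (200, 111), (205, 111), (210, 111), (215, 110), (220, 110), (225, 110), (230, 111), (235, 110), (240, 110), (245, 61), (250, 61), (255, 61), (260, 60), (265, 61), (270, 61), (275, 60), (280, 62), (285, 61), (290, 61), (295, 61), (300, 61), (305, 60), (310, 108), (315, 108), (320, 108), (325, 108)]
d tool [-0.0325 -0.437   0.0102]
```

move_arm(plan="0 0 0 -0.0023 -0.0313 0 -1;0 0 0 -0.0023 -0.0313 0 -1;0 0 0 -0.0023 -0.0313 0 -1;0 0 0 -0.0023 -0.0313 0 -1;0 0 0 -0.0023 -0.0313 0 -1;0 0 0 -0.0023 -0.0313 0 -1;0 0 0 -0.0023 -0.0313 0 -1;0 0 0 -0.0023 -0.0313 0 -1;0 0 0 -0.0023 -0.0313 0 -1;0 0 0 -0.0023 -0.0313 0 -1")

```text
t: 32.6
tcp_pos: [0.5395, -0.0151, 0.1547]
tcp_rot: [[-0.999, -0.047, -0.005], [-0.047, 0.999, 0.0], [0.005, 0.0, -1.0]]
wrist_force: [0.1, -0.9, -1.5]
gripper_width: 0.0214
gripper_force: 59.1
```

move_arm(plan="0 0 0 -0.0023 -0.0313 0 -1;0 0 0 -0.0023 -0.0313 0 -1;0 0 0 -0.0023 -0.0313 0 -1;0 0 0 -0.0023 -0.0308 0 -1;0 0 0 0 0 0.03 -1;0 0 0 0 0 0.03 -1;0 0 0 0 0 0.02 -1;0 0 0 0 0 0 -1;0 0 0 0 0 0 -1")

```text
t: 33.5
tcp_pos: [0.5545, -0.1377, 0.0759]
tcp_rot: [[-0.999, -0.046, -0.004], [-0.046, 0.999, 0.001], [0.004, 0.001, -1.0]]
wrist_force: [0.4, -0.3, -0.8]
gripper_width: 0.0216
gripper_force: 59.2
```

```bash
python3 - <<'E'
from h import *
s=st();T=np.array(s["tcp_rot"]);print(np.round(T,3).tolist())
d=np.r_[.558,-.1368,.061]-s["tcp_pos"];print("d tool",np.round(T.T@d,4))
E
```

```text
t 33.5 tcp [ 0.5545 -0.1377  0.0759] F [ 0.4 -0.3 -0.8] w 0.0216 q [-0.24  0.49 -0.05  1.03 -0.   -0.29]
[[-0.999, -0.046, -0.004], [-0.046, 0.999, 0.001], [0.004, 0.001, -1.0]]
d tool [-0.0036  0.0007  0.0149]
```

move_arm(plan="0 0 0 -0.002 0.0007 0.008 -1;0 0 0 0 0 0.006 -1;0 0 0 0 0 0 -1;0 0 0 0 0 0.002 -1;0 0 0 0 0 0.0015 -1;0 0 0 0 0 0.0015 -1;0 0 0 0 0 0.0015 -1;0 0 0 0 0 0.0015 -1;0 0 0 0 0 0.0015 -1;0 0 0 0 0 0.0015 -1")

```text
t: 34.5
tcp_pos: [0.5587, -0.1372, 0.0547]
tcp_rot: [[-0.999, -0.045, 0.002], [-0.045, 0.999, -0.0], [-0.002, -0.0, -1.0]]
wrist_force: [-4.1, 1.5, 12.3]
gripper_width: 0.0219
gripper_force: 60.5
```

move_arm(plan="0 0 0 0 0 0.0015 -1;0 0 0 0 0 0.0015 -1;0 0 0 0 0 0.0015 -1;0 0 0 0 0 0.0015 -1;0 0 0 0 0 0.0015 -1;0 0 0 0 0 0.0015 -1;0 0 0 0 0 0.0015 -1;0 0 0 0 0 0.0015 -1;0 0 0 0 0 0.0015 -1;0 0 0 0 0 0.0015 -1")

```text
t: 35.5
tcp_pos: [0.5601, -0.1374, 0.04]
tcp_rot: [[-0.999, -0.045, 0.005], [-0.045, 0.999, -0.0], [-0.005, -0.001, -1.0]]
wrist_force: [0.1, 1.8, 6.8]
gripper_width: 0.0218
gripper_force: 59.8
```

move_arm(plan="0 0 0 0 0 0.0015 -1;0 0 0 0 0 0.0015 -1;0 0 0 0 0 0.0015 -1;0 0 0 0 0 0.0015 -1;0 0 0 0 0 0.0015 -1;0 0 0 0 0 0.0015 -1;0 0 0 0 0 0.001 -1;0 0 0 0 0 0 -1;0 0 0 0 0 0 -1;0 0 0 0 0 0 -1")

```text
t: 36.5
tcp_pos: [0.5603, -0.1374, 0.0344]
tcp_rot: [[-0.999, -0.045, 0.007], [-0.045, 0.999, -0.001], [-0.007, -0.001, -1.0]]
wrist_force: [-10.2, 3.9, 32.8]
gripper_width: 0.0216
gripper_force: 62.8
```

move_arm(plan="0 0 0 0 0 -0.002 -1;0 0 0 0 0 -0.001 0;0 0 0 0 0 0 0;0 0 0 0 0 0 0;0 0 0 0 0 0 0;0 0 0 0 0 -0.02 0;0 0 0 0 0 -0.03 0;0 0 0 0 0 -0.04 0;0 0 0 0 0 -0.05 0;0 0 0 0 0 -0.04 0.3")

```text
t: 37.5
tcp_pos: [0.5581, -0.1375, 0.2126]
tcp_rot: [[-0.999, -0.044, 0.001], [-0.044, 0.999, -0.0], [-0.001, -0.0, -1.0]]
wrist_force: [1.0, 0.3, 0.1]
gripper_width: 0.055
gripper_force: 0.0
```

```bash
python3 - <<'E'
from col import *
import pickle
s=st();c=cap("wrist","w13");pickle.dump(c,open("w13.pkl","wb"));g=c["image"].max(2)
u=int(proj(c,(.5603,-.1374,.05))[0]);u3=int(proj(c,(.5625,-.207,.05))[0]);print(u,u3)
for v in (140,180,215): print(v,g[v,u3-20:u+24:2].tolist())
T=np.array(s["tcp_rot"]);d=np.r_[.508,.365,.21]-s["tcp_pos"];print("d tool",np.round(T.T@d,4))
E
```

```text
t 37.5 tcp [ 0.5581 -0.1375  0.2126] F [1.  0.3 0.1] w 0.055 q [-0.24  0.4   0.18  1.35 -0.   -0.29]
316 249
140 [57, 55, 53, 62, 48, 60, 66, 71, 73, 71, 107, 153, 133, 118, 111, 49, 45, 60, 62, 74, 92, 105, 105, 106, 106, 106, 106, 106, 105, 107, 109, 53, 56, 56, 57, 56, 53, 66, 60, 44, 75, 98, 112, 122, 131, 148, 150, 137, 125, 108, 65, 69, 83, 82, 113, 110]
180 [56, 55, 52, 52, 95, 56, 53, 63, 70, 72, 73, 70, 72, 69, 64, 60, 52, 60, 72, 105, 105, 104, 105, 106, 105, 105, 105, 106, 105, 106, 106, 106, 108, 107, 109, 53, 57, 57, 58, 46, 76, 98, 111, 121, 131, 143, 141, 133, 123, 113, 91, 110, 110, 111, 111, 112]
215 [102, 102, 102, 98, 85, 172, 171, 167, 83, 109, 122, 128, 130, 141, 133, 113, 154, 172, 171, 130, 116, 111, 81, 106, 106, 105, 104, 104, 105, 105, 103, 104, 104, 106, 104, 97, 77, 72, 163, 172, 169, 74, 111, 122, 130, 134, 136, 131, 110, 138, 173, 172, 129, 120, 105, 105]
d tool [0.0279 0.5042 0.0024]
```

move_arm(plan="0 0 0 0.002 0.036 0 0.3;0 0 0 0.002 0.036 0 0.3;0 0 0 0.002 0.036 0 0.3;0 0 0 0.002 0.036 0 0.3;0 0 0 0.002 0.036 0 0.3;0 0 0 0.002 0.036 0 0.3;0 0 0 0.002 0.036 0 0.3;0 0 0 0.002 0.036 0 0.3;0 0 0 0.002 0.036 0 0.3;0 0 0 0.002 0.036 0 0.3")

```text
t: 38.55
tcp_pos: [0.5216, 0.2227, 0.2096]
tcp_rot: [[-0.999, -0.044, -0.001], [-0.044, 0.999, -0.001], [0.001, -0.001, -1.0]]
wrist_force: [0.8, 0.4, 0.1]
gripper_width: 0.0556
gripper_force: 0.0
```

move_arm(plan="0 0 0 0.002 0.036 0 0.3;0 0 0 0.002 0.036 0 0.3;0 0 0 0.002 0.036 0 0.3;0 0 0 0.002 0.036 0 0.3;0 0 -0.116 0 0 0 0.3;0 0 -0.116 0 0 0 0.3;0 0 0 0 0 0 0.3;0 0 0 0 0 0 0.3")

```text
t: 39.35
tcp_pos: [0.5076, 0.3647, 0.2098]
tcp_rot: [[-0.963, -0.27, -0.001], [-0.27, 0.963, -0.001], [0.001, -0.0, -1.0]]
wrist_force: [0.2, 0.1, 0.6]
gripper_width: 0.0552
gripper_force: 0.0
```

```bash
python3 - <<'E'
from col import *
s=st();T=np.array(s["tcp_rot"]);print(np.round(T,3).tolist());c=cap("wrist","w14")
for th in (45,60,75): print(th);nuts(c,(60,200,255,440),th,.02,80)
x,y,a=.514,.373,np.radians(15.7);d=np.array([np.cos(a),np.sin(a),0]);print([np.round(proj(c,np.r_[x,y,.02]+k*d),1).tolist() for k in(-.074,-.063,0,.063)])
g=c["image"].max(2)
for k in(-.04,0,.03):
    u,v=proj(c,np.r_[x,y,.027]+k*d).astype(int);print(u,v,g[v,u-24:u+26:2].tolist())
print("d tool",np.round(T.T@(np.r_[x,y,.006]-s["tcp_pos"]),4))
E
```

```text
t 39.35 tcp [0.5076 0.3647 0.2098] F [0.2 0.1 0.6] w 0.0552 q [ 0.62  0.5   0.34  1.4  -0.    0.35]
[[-0.963, -0.27, -0.001], [-0.27, 0.963, -0.001], [0.001, -0.0, -1.0]]
45
([309, 120, 19, 14, 135], [315.0, 125.5], [0.4537, 0.3476])
([310, 222, 28, 23, 203], [321.9, 235.0], [0.5735, 0.3894])
60
([309, 120, 32, 125, 887], [322.6, 176.4], [0.5044, 0.3705])
75
([309, 119, 32, 126, 1123], [321.9, 176.0], [0.5042, 0.3696])
[[322.8, 116.6], [322.8, 127.4], [322.4, 185.0], [322.1, 236.0]]
322 150 [147, 157, 156, 156, 157, 159, 90, 95, 56, 68, 85, 102, 111, 123, 137, 139, 117, 109, 94, 141, 157, 156, 157, 156, 157]
322 186 [156, 156, 156, 156, 157, 157, 149, 92, 69, 65, 87, 102, 111, 123, 134, 129, 118, 106, 88, 161, 157, 156, 157, 156, 156]
322 212 [157, 156, 157, 156, 155, 158, 86, 93, 68, 66, 87, 103, 112, 120, 131, 125, 115, 105, 91, 159, 156, 157, 156, 156, 156]
d tool [-0.0086  0.0063  0.2038]
```

move_arm(plan="0 0 0 -0.009 0.0075 0.04 0.2;0 0 0 0 0 0.04 0.2;0 0 0 0 0 0.04 0.2;0 0 0 0 0 0.03 0.2;0 0 0 0 0 0.03 0.2;0 0 0 0 0 0.014 0.2;0 0 0 0 0 0.009 0.2;0 0 0 0 0 0 0.2;0 0 0 0 0 0 0.2")

```text
t: 40.3
tcp_pos: [0.5153, 0.3752, 0.0091]
tcp_rot: [[-0.962, -0.272, 0.002], [-0.272, 0.962, 0.002], [-0.002, 0.001, -1.0]]
wrist_force: [-0.3, -0.0, 0.5]
gripper_width: 0.0513
gripper_force: 0.0
```

move_arm(plan="0 0 0 0 0 0 -1;0 0 0 0 0 0 -1;0 0 0 0 0 0 -1;0 0 0 0 0 0 -1;0 0 0 0 0 -0.02 -1;0 0 0 0 0 -0.03 -1;0 0 0 0 0 -0.04 -1;0 0 0.116 0 0 -0.04 -1;0 0 0.116 0 0 -0.02 -1;0 0 0 0 0 0 -1")

```text
t: 41.3
tcp_pos: [0.5162, 0.376, 0.1618]
tcp_rot: [[-0.999, -0.044, 0.006], [-0.044, 0.999, 0.005], [-0.007, 0.004, -1.0]]
wrist_force: [0.1, 0.2, -0.9]
gripper_width: 0.0217
gripper_force: 58.9
```

```bash
python3 - <<'E'
from col import *
s=st();T=np.array(s["tcp_rot"]);print(np.round(T,3).tolist());c=cap("wrist","w15");g=c["image"].max(2)
ax=-T[:,0];p=np.array(s["tcp_pos"])-.0204*T[:,2]
print([np.round(proj(c,p+k*ax),0).tolist() for k in(-.074,-.056,0,.056,.074)])
u=int(proj(c,p)[0]);print([ (v,int(g[v,u])) for v in range(110,200,5)])
d=np.r_[.555,-.0672,.15]-s["tcp_pos"];print("d tool",np.round(T.T@d,4))
E
```

```text
t 41.3 tcp [0.5162 0.376  0.1618] F [ 0.1  0.2 -0.9] w 0.0217 q [ 0.63  0.55  0.28  1.3  -0.    0.59]
[[-0.999, -0.044, 0.006], [-0.044, 0.999, 0.005], [-0.007, 0.004, -1.0]]
[[316.0, 127.0], [316.0, 173.0], [316.0, 290.0], [316.0, 381.0], [316.0, 406.0]]
[(110, 165), (115, 165), (120, 98), (125, 166), (130, 78), (135, 49), (140, 51), (145, 56), (150, 62), (155, 62), (160, 60), (165, 54), (170, 128), (175, 127), (180, 127), (185, 126), (190, 125), (195, 124)]
d tool [-0.019  -0.4446  0.01  ]
```

move_arm(plan="0 0 0 -0.0015 -0.0318 0 -1;0 0 0 -0.0015 -0.0318 0 -1;0 0 0 -0.0015 -0.0318 0 -1;0 0 0 -0.0015 -0.0318 0 -1;0 0 0 -0.0015 -0.0318 0 -1;0 0 0 -0.0015 -0.0318 0 -1;0 0 0 -0.0015 -0.0318 0 -1;0 0 0 -0.0015 -0.0318 0 -1;0 0 0 -0.0015 -0.0318 0 -1;0 0 0 -0.0015 -0.0318 0 -1")

```text
t: 42.35
tcp_pos: [0.5414, 0.0561, 0.1546]
tcp_rot: [[-0.999, -0.047, -0.005], [-0.047, 0.999, -0.001], [0.005, -0.0, -1.0]]
wrist_force: [0.1, 1.2, -1.2]
gripper_width: 0.0217
gripper_force: 59.1
```

move_arm(plan="0 0 0 -0.0015 -0.0318 0 -1;0 0 0 -0.0015 -0.0318 0 -1;0 0 0 -0.0015 -0.0318 0 -1;0 0 0 -0.0015 -0.0315 0 -1;0 0 0 0 0 0.03 -1;0 0 0 0 0 0.03 -1;0 0 0 0 0 0.02 -1;0 0 0 0 0 0 -1;0 0 0 0 0 0 -1")

```text
t: 43.25
tcp_pos: [0.5534, -0.0687, 0.0759]
tcp_rot: [[-0.999, -0.045, -0.004], [-0.045, 0.999, 0.0], [0.004, 0.001, -1.0]]
wrist_force: [0.5, 0.2, -2.0]
gripper_width: 0.0221
gripper_force: 59.2
```

```bash
python3 - <<'E'
from h import *
s=st();T=np.array(s["tcp_rot"]);print(np.round(T,3).tolist())
d=np.r_[.557,-.0672,.061]-s["tcp_pos"];print("d tool",np.round(T.T@d,4))
E
```

```text
t 43.25 tcp [ 0.5534 -0.0687  0.0759] F [ 0.5  0.2 -2. ] w 0.0221 q [-0.12  0.47 -0.09  1.02 -0.   -0.17]
[[-0.999, -0.045, -0.004], [-0.045, 0.999, 0.0], [0.004, 0.001, -1.0]]
d tool [-0.0037  0.0013  0.0149]
```

move_arm(plan="0 0 0 -0.002 0.0014 0.008 -1;0 0 0 0 0 0.006 -1;0 0 0 0 0 0 -1;0 0 0 0 0 0.002 -1;0 0 0 0 0 0.0015 -1;0 0 0 0 0 0.0015 -1;0 0 0 0 0 0.0015 -1;0 0 0 0 0 0.0015 -1;0 0 0 0 0 0.0015 -1;0 0 0 0 0 0.0015 -1")

```text
t: 44.25
tcp_pos: [0.5578, -0.0672, 0.0547]
tcp_rot: [[-0.999, -0.044, 0.003], [-0.044, 0.999, 0.0], [-0.003, 0.0, -1.0]]
wrist_force: [-4.0, 2.9, 13.2]
gripper_width: 0.0218
gripper_force: 60.4
```

move_arm(plan="0 0 0 0 0 0.0015 -1;0 0 0 0 0 0.0015 -1;0 0 0 0 0 0.0015 -1;0 0 0 0 0 0.0015 -1;0 0 0 0 0 0.0015 -1;0 0 0 0 0 0.0015 -1;0 0 0 0 0 0.0015 -1;0 0 0 0 0 0.0015 -1;0 0 0 0 0 0.0015 -1;0 0 0 0 0 0.0015 -1")

```text
t: 45.25
tcp_pos: [0.559, -0.0673, 0.0399]
tcp_rot: [[-0.999, -0.044, 0.005], [-0.044, 0.999, 0.0], [-0.005, -0.0, -1.0]]
wrist_force: [0.2, 1.8, 7.0]
gripper_width: 0.0218
gripper_force: 60.1
```

move_arm(plan="0 0 0 0 0 0.0015 -1;0 0 0 0 0 0.0015 -1;0 0 0 0 0 0.0015 -1;0 0 0 0 0 0.0015 -1;0 0 0 0 0 0.0015 -1;0 0 0 0 0 0.0015 -1;0 0 0 0 0 0.001 -1;0 0 0 0 0 0 -1;0 0 0 0 0 0 -1;0 0 0 0 0 0 -1")

```text
t: 46.25
tcp_pos: [0.5593, -0.0673, 0.0345]
tcp_rot: [[-0.999, -0.044, 0.008], [-0.044, 0.999, -0.0], [-0.008, -0.0, -1.0]]
wrist_force: [-9.9, 3.4, 35.5]
gripper_width: 0.0215
gripper_force: 63.2
```

move_arm(plan="0 0 0 0 0 -0.002 -1;0 0 0 0 0 -0.001 0;0 0 0 0 0 0 0;0 0 0 0 0 0 0;0 0 0 0 0 0 0;0 0 0 0 0 -0.02 0;0 0 0 0 0 -0.03 0;0 0 0 0 0 -0.04 0;0 0 0 0 0 -0.05 0;0 0 0 0 0 -0.04 0")

```text
t: 47.25
tcp_pos: [0.557, -0.0675, 0.2126]
tcp_rot: [[-0.999, -0.044, 0.001], [-0.044, 0.999, -0.0], [-0.001, -0.0, -1.0]]
wrist_force: [-0.1, 0.5, 0.2]
gripper_width: 0.0429
gripper_force: 0.0
```

```bash
python3 - <<'E'
from col import *
s=st();c=cap("wrist","w16")
cap("side","s16")
E
```

```text
t 47.25 tcp [ 0.557  -0.0675  0.2126] F [-0.1  0.5  0.2] w 0.0429 q [-0.12  0.37  0.14  1.34 -0.   -0.16]
```

move_arm(plan="0 0 0 0.02 0.03 -0.03 0;0 0 0 0.02 0.03 0 0;0 0 0.143 0 0 0 0;0 0 0.143 0 0 0 0;0 0 0.143 0 0 0 0;0 0 0.143 0 0 0 0;0 0 0.143 0 0 0 0;0 0 0.143 0 0 0 0;0 0 0.143 0 0 0 0;0 0 0.143 0 0 0 0")

```text
t: 48.35
tcp_pos: [0.5138, -0.0093, 0.2392]
tcp_rot: [[-0.448, 0.894, -0.002], [0.894, 0.448, -0.0], [0.001, -0.002, -1.0]]
wrist_force: [0.6, -0.3, 0.7]
gripper_width: 0.0426
gripper_force: 0.0
```

move_arm(plan="0 0 0.143 0 0 0 0;0 0 0.143 0 0 0 0;0 0 0.141 0 0 0 0;0 0 0 0.02 0.03 0 0;0 0 0 0.02 0.03 0 0;0 0 0 0.01 0.03 0 0;0 0 0 0 0 0 0;0 0 0 0 0 0 0")

```text
t: 49.15
tcp_pos: [0.6016, 0.0448, 0.2384]
tcp_rot: [[-0.044, 0.999, -0.004], [0.999, 0.044, -0.001], [-0.0, -0.004, -1.0]]
wrist_force: [0.0, -0.7, -0.8]
gripper_width: 0.0427
gripper_force: 0.0
```

```bash
python3 - <<'E'
from col import *
import pickle
s=st();T=np.array(s["tcp_rot"]);print(np.round(T,3).tolist());c=cap("wrist","w17");pickle.dump(c,open("w17.pkl","wb"))
print("pred handle",proj(c,(.6795,.05,.150)))
o=nuts(c,(0,240,260,640),45,.150,80)
a=cv2.imread("pics/w16.png")[60:300,120:430]
b=c["image"][0:300,300:640]
h=300;A=cv2.resize(a,(int(a.shape[1]*h/a.shape[0]),h));cv2.imwrite("pics/m1.png",np.hstack([A,b]))
E
```

```text
t 49.15 tcp [0.6016 0.0448 0.2384] F [ 0.  -0.7 -0.8] w 0.0427 q [ 0.07  0.45  0.33  1.45 -0.    1.6 ]
[[-0.044, 0.999, -0.004], [0.999, 0.044, -0.001], [-0.0, -0.004, -1.0]]
pred handle [416.21469058 206.9554203 ]
([512, 93, 45, 149, 1424], [529.7, 164.7], [0.7604, 0.088])
([419, 125, 19, 29, 131], [431.7, 140.6], [0.6831, 0.1026])
([544, 133, 96, 127, 8382], [593.8, 207.1], [0.8206, 0.0564])
([402, 174, 21, 59, 870], [411.7, 203.0], [0.6754, 0.0531])
([244, 242, 92, 18, 779], [290.1, 248.9], [0.5796, 0.0079])
```

View pics/m1.png

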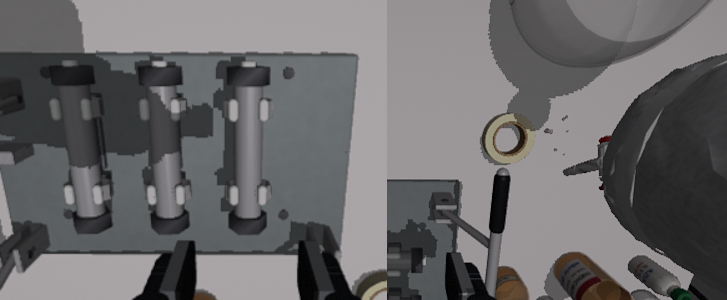

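The picture shows all three columns seated with the white jaw rollers closed beside each tube, and the bar handle at w17 pixel (412,203), as expected. I grasp the bar handle again.

move_arm(plan="0 0 0 0.003 0.04 0 0;0 0 0 0 0.037 0 0;0 0 0 0 0 0.03 0;0 0 0 0 0 0.03 0;0 0 0 0 0 0.03 0;0 0 0 0 0 0.015 0;0 0 0 0 0 0 0;0 0 0 0 0 0 0")

```text
t: 50.0
tcp_pos: [0.6783, 0.0505, 0.1363]
tcp_rot: [[-0.043, 0.999, -0.0], [0.999, 0.043, -0.0], [-0.0, -0.0, -1.0]]
wrist_force: [-0.5, -0.5, 0.5]
gripper_width: 0.0426
gripper_force: 0.0
```

move_arm(plan="0 0 0 0 0 0 -1;0 0 0 0 0 0 -1;0 0 0 0 0 0 -1;0 0 0 0 0 0 -1;0 0 0 0 0 0 -1")

```text
t: 50.5
tcp_pos: [0.6799, 0.051, 0.1377]
tcp_rot: [[-0.044, 0.999, 0.004], [0.999, 0.044, 0.0], [-0.0, 0.004, -1.0]]
wrist_force: [0.2, -0.6, 5.3]
gripper_width: 0.0102
gripper_force: 59.0
```

move_arm(plan="0 0 0 0 0 0 0;0 0 0 0 0 0 0;0 0 0 0 -0.001 0.006 0;0 0 0 0 0 0.006 0;0 0 0 0 0 0.003 0;0 0 0 0 0 0 0;0 0 0 0 0 0 -1;0 0 0 0 0 0 -1;0 0 0 0 0 0 -1;0 0 0 0 0 0 -1")

```text
t: 51.5
tcp_pos: [0.6784, 0.051, 0.1211]
tcp_rot: [[-0.044, 0.999, 0.002], [0.999, 0.044, 0.0], [0.0, 0.002, -1.0]]
wrist_force: [1.4, 0.3, 0.6]
gripper_width: 0.011
gripper_force: 58.4
```

move_arm(plan="0 0 0 0 -0.0037 -0.0012 -1;0 0 0 0 -0.0099 -0.0024 -1;0 0 0 0 -0.0101 -0.0014 -1;0 0 0 0 -0.0101 -0.0003 -1;0 0 0 0 -0.0101 0.0008 -1;0 0 0 0 -0.01 0.0018 -1;0 0 0 0 -0.0098 0.0029 -1;0 0 0 0 -0.0094 0.0038 -1;0 0 0 0 -0.0089 0.0048 -1;0 0 0 0 0 0 -1")

```text
t: 52.5
tcp_pos: [0.5958, 0.0477, 0.1133]
tcp_rot: [[-0.044, 0.999, 0.002], [0.999, 0.044, 0.001], [0.001, 0.002, -1.0]]
wrist_force: [-0.5, 0.5, 5.5]
gripper_width: 0.0109
gripper_force: 60.9
```

move_arm(plan="0 0 0 0 -0.0084 0.0057 -1;0 0 0 0 -0.0077 0.0066 -1;0 0 0 0 -0.007 0.0073 -1;0 0 0 0 -0.0062 0.0081 -1;0 0 0 0 -0.0054 0.0086 -1;0 0 0 0 -0.0044 0.0092 -1;0 0 0 0 -0.0034 0.0095 -1;0 0 0 0 -0.0024 0.0099 -1;0 0 0 0 0 0 -1;0 0 0 0 0 0 -1")

```text
t: 53.5
tcp_pos: [0.5521, 0.0458, 0.0456]
tcp_rot: [[-0.044, 0.999, 0.001], [0.999, 0.044, 0.001], [0.001, 0.001, -1.0]]
wrist_force: [8.4, 2.1, -4.9]
gripper_width: 0.0108
gripper_force: 68.0
```

move_arm(plan="0 0 0 0 0 0.003 -1;0 0 0 0 0 0.003 -1;0 0 0 0 0 0 -1;0 0 0 0 0 0 -1")

```text
t: 53.9
tcp_pos: [0.552, 0.0459, 0.0435]
tcp_rot: [[-0.044, 0.999, 0.003], [0.999, 0.044, 0.001], [0.001, 0.003, -1.0]]
wrist_force: [-1.3, 2.4, 18.4]
gripper_width: 0.0109
gripper_force: 70.4
```

move_arm(plan="0 0 0 0 0 -0.003 -1;0 0 0 0 0 0 -0.1;0 0 0 0 0 0 -0.1;0 0 0 0 0 0 -0.1;0 0 0 0 0 -0.03 -0.1;0 0 0 0 0 -0.04 -0.1;0 0 0 0 0 -0.04 -0.1;0 0 0 0 0 -0.05 -0.1;0 0 0 -0.03 -0.016 0 -1;0 0 0 -0.03 -0.016 0 -1")

```text
t: 54.9
tcp_pos: [0.522, -0.0161, 0.2052]
tcp_rot: [[-0.046, 0.999, 0.002], [0.999, 0.046, -0.0], [-0.001, 0.002, -1.0]]
wrist_force: [-0.1, -0.1, -0.9]
gripper_width: 0.0101
gripper_force: 0.0
```

move_arm(plan="0 0 0 -0.032 -0.017 0 -1;0 0 0 -0.032 -0.017 0 -1;0 0 0 -0.032 -0.017 0 -1;0 0 0 -0.032 -0.017 0 -1;0 0 0 -0.032 -0.017 0 -1;0 0 0 -0.032 -0.017 0 -1;0 0 0 -0.032 -0.017 0 -1;0 0 0 -0.032 -0.017 0 -1;-0.145 0 0 0 0 0 -1;-0.145 0 0 0 0 0 -1")

```text
t: 55.9
tcp_pos: [0.397, -0.2785, 0.2027]
tcp_rot: [[-0.043, 0.957, 0.289], [0.999, 0.041, 0.014], [0.001, 0.289, -0.957]]
wrist_force: [0.3, -0.2, 0.1]
gripper_width: -0.0002
gripper_force: 0.0
```

move_arm(plan="0 0 0 0 0 0 -1;0 0 0 0 0 0 -1;0 0 0 0 0 0 -1")

```text
t: 56.2
tcp_pos: [0.3984, -0.2783, 0.2049]
tcp_rot: [[-0.045, 0.957, 0.286], [0.999, 0.043, 0.012], [-0.001, 0.286, -0.958]]
wrist_force: [0.7, -1.7, -0.5]
gripper_width: -0.0002
gripper_force: 0.0
```

```bash
python3 - <<'E'
from col import *
import pickle
s=st();T=np.array(s["tcp_rot"]);print(np.round(T,3).tolist());c=cap("wrist","w18");pickle.dump(c,open("w18.pkl","wb"))
print("pred face",proj(c,(.4514,-.2818,.034)),proj(c,(.4514,-.2818,.045)))
nuts(c,(100,200,400,640),55,.034,60)
d=np.r_[.420,-.2818,.028]-s["tcp_pos"];print("d tool",np.round(T.T@d,4))
# bar rod/handle check from scene cameras
for n in("side",):
    k=cap(n,"s18");print("handle side pred",proj(k,(.5505,.044,.068)))
    nuts(k,(165,285,200,330),60,.068,10)
E
```

```text
t 56.2 tcp [ 0.3984 -0.2783  0.2049] F [ 0.7 -1.7 -0.5] w -0.0002 q [-0.74  0.07 -0.31  0.98  0.2   0.81]
[[-0.045, 0.957, 0.286], [0.999, 0.043, 0.012], [-0.001, 0.286, -0.958]]
pred face [319.51818376 184.82741582] [322.57526839 187.56279912]
([340, 100, 5, 79, 208], [342.1, 138.1], [0.4739, -0.2315])
([346, 100, 45, 42, 1176], [367.3, 120.7], [0.5012, -0.2131])
([355, 100, 81, 152, 1978], [398.0, 175.7], [0.5469, -0.2742])
([461, 100, 25, 31, 434], [474.3, 115.0], [0.6387, -0.2031])
([595, 126, 7, 31, 69], [598.7, 141.0], [0.8637, -0.232])
([627, 143, 13, 36, 240], [635.2, 165.6], [0.9627, -0.2689])
([453, 160, 45, 17, 388], [470.0, 167.4], [0.6481, -0.2662])
([318, 175, 11, 18, 173], [322.8, 183.4], [0.4551, -0.2804])
([469, 177, 28, 9, 88], [481.9, 181.2], [0.6717, -0.2847])
([602, 178, 38, 38, 947], [623.7, 197.5], [0.964, -0.3208])
([564, 214, 76, 179, 6558], [614.2, 291.9], [1.0388, -0.5095])
([572, 230, 11, 10, 67], [577.0, 234.6], [0.8846, -0.3788])
([548, 249, 17, 17, 73], [555.7, 256.6], [0.8527, -0.4146])
([200, 251, 418, 149, 30289], [359.5, 352.7], [0.5223, -0.5288])
([486, 280, 29, 58, 319], [500.0, 307.8], [0.7639, -0.4963])
([514, 296, 11, 23, 123], [518.4, 307.4], [0.8042, -0.5026])
([528, 300, 16, 17, 167], [535.2, 307.8], [0.8436, -0.5104])
([617, 392, 15, 8, 70], [623.3, 396.6], [1.237, -0.8323])
d tool [-0.0042 -0.0301  0.1757]
handle side pred [306.29600669 182.90986234]
([304, 178, 5, 6, 12], [305.8, 180.2], [0.5537, 0.0578])
```

move_arm(plan="0 0 0 -0.003 -0.03 0 -1;0 0 0 0 0 0.04 -1;0 0 0 0 0 0.04 -1;0 0 0 0 0 0.04 -1;0 0 0 0 0 0.035 -1;0 0 0 0 0 0.02 -1;0 0 0 0 0 0 -1;0 0 0 0 0 0 -1;0 0 0 0 0 0 -1")

```text
t: 57.2
tcp_pos: [0.4198, -0.2805, 0.0291]
tcp_rot: [[-0.045, 0.957, 0.287], [0.999, 0.043, 0.011], [-0.002, 0.288, -0.958]]
wrist_force: [0.4, -0.0, -0.3]
gripper_width: -0.0001
gripper_force: 0.0
```

```bash
python3 - <<'E'
from h import *
s=st();T=np.array(s["tcp_rot"])
h=np.array([.999,.0424,0]);print("per mm x tool",np.round(T.T@h,3)); print("d tool",np.round(T.T@(np.r_[.420,-.2808,.028]-s["tcp_pos"]),4))
E
```

```text
t 57.2 tcp [ 0.4198 -0.2805  0.0291] F [ 0.4 -0.  -0.3] w -0.0001 q [-0.71  0.32 -0.54  0.5   0.2   0.84]
per mm x tool [-0.002  0.958  0.288]
d tool [-0.0003 -0.0001  0.0011]
```

move_arm(plan="0 0 0 0 0.0048 0.0014 -1;0 0 0 0 0.0048 0.0014 -1;0 0 0 0 0.0048 0.0014 -1;0 0 0 0 0.0048 0.0014 -1;0 0 0 0 0.0048 0.0014 -1;0 0 0 0 0.0048 0.0014 -1;0 0 0 0 0.0048 0.0014 -1;0 0 0 0 0 0 -1")

```text
t: 58.0
tcp_pos: [0.454, -0.2781, 0.0278]
tcp_rot: [[-0.045, 0.957, 0.286], [0.999, 0.043, 0.013], [0.0, 0.286, -0.958]]
wrist_force: [-0.6, -0.8, 0.5]
gripper_width: 0.0
gripper_force: 0.0
```

move_arm(plan="0 0 0 0 0.0048 0.0014 -1;0 0 0 0 0.0048 0.0014 -1;0 0 0 0 0.0048 0.0014 -1;0 0 0 0 0 0 -1;0 0 0 0 0 0 -1")

```text
t: 58.5
tcp_pos: [0.4691, -0.2775, 0.0281]
tcp_rot: [[-0.045, 0.957, 0.287], [0.999, 0.043, 0.013], [-0.0, 0.287, -0.958]]
wrist_force: [0.1, 0.6, -0.0]
gripper_width: -0.0
gripper_force: 0.0
```

move_arm(plan="0 0 0 0 0.0048 0.0014 -1;0 0 0 0 0.0029 0.0009 -1")

```text
t: 58.7
tcp_pos: [0.4765, -0.2772, 0.0279]
tcp_rot: [[-0.044, 0.957, 0.285], [0.999, 0.042, 0.013], [0.0, 0.286, -0.958]]
wrist_force: [-2.8, -0.6, 1.9]
gripper_width: 0.0
gripper_force: 1.0
```

```bash
python3 - <<'E'
from col import *
import pickle
s=st();c=cap("wrist","w19");pickle.dump(c,open("w19.pkl","wb"))
print("TCP",proj(c,s["tcp_pos"]),"face home",proj(c,(.4864,-.2803,.034)),"face out",proj(c,(.4514,-.2818,.034)))
k=cap("side","s19");print("side: face home",proj(k,(.4864,-.2803,.034)),"out",proj(k,(.4514,-.2818,.034)))
b=c["image"][60:360,200:560];a=cv2.resize(k["image"][235:310,290:365],(300,300),interpolation=cv2.INTER_CUBIC)
cv2.imwrite("pics/m2.png",np.hstack([b,a]))
E
```

```text
t 58.7 tcp [ 0.4765 -0.2772  0.0279] F [-2.8 -0.6  1.9] w 0.0 q [-0.62  0.38 -0.44  0.52  0.18  0.92]
TCP [318.7366826  266.58612429] face home [339.91955545 275.6028649 ] face out [273.14244745 286.72514757]
side: face home [322.6765274  265.56245826] out [311.57211388 269.27874519]
```

View pics/m2.png

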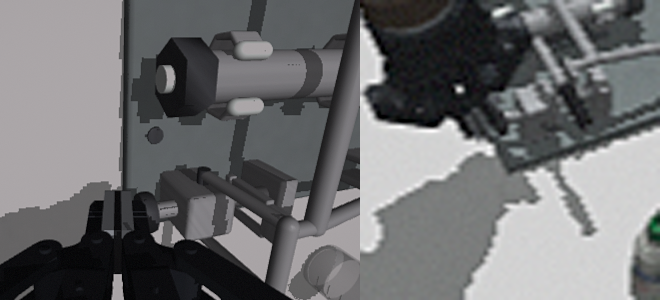

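The picture shows the finger against the pin head at crop (150,210), close to the block. I keep pushing until I feel the stop.

move_arm(plan="0 0 0 0 0.0029 0.0009 -1;0 0 0 0 0.0029 0.0009 -1;0 0 0 0 0 0 -1")

```text
t: 59.1
tcp_pos: [0.4777, -0.2769, 0.0268]
tcp_rot: [[-0.041, 0.96, 0.277], [0.999, 0.039, 0.012], [0.0, 0.277, -0.961]]
wrist_force: [-16.2, -0.3, 10.1]
gripper_width: -0.0005
gripper_force: 8.1
```

move_arm(plan="0 0 0 0 -0.0144 -0.0043 -1;0 0 0 0 -0.0192 -0.0058 -1;0 0 0 0 0 -0.04 -1;0 0 0 0 0 -0.04 -1;0 0 0 0 0 -0.04 -1;0 0 0 0 0 -0.02 -1;0.145 0 0 0 0 0 -0.2;0.145 0 0 0 0 0 -0.2;0 0 0 0 0 0 -0.2;0 0 0 0 0 0 -0.2")

```text
t: 60.1
tcp_pos: [0.4083, -0.2799, 0.1614]
tcp_rot: [[-0.045, 0.999, 0.001], [0.999, 0.045, 0.001], [0.001, 0.001, -1.0]]
wrist_force: [-0.0, -0.6, -0.3]
gripper_width: 0.0341
gripper_force: 0.0
```

```bash
python3 - <<'E'
from col import *
import pickle
s=st();T=np.array(s["tcp_rot"]);print(np.round(T,3).tolist());c=cap("wrist","w20");pickle.dump(c,open("w20.pkl","wb"))
print("face home",proj(c,(.4864,-.2803,.034)),"out",proj(c,(.4514,-.2818,.034)),"keeper handle",proj(c,(.5305,-.3258,.0857)))
nuts(c,(100,300,330,520),50,.034,40)
print("d tool",np.round(T.T@(np.r_[.5305,-.3258,.0657]-s["tcp_pos"]),4))
E
```

```text
t 60.1 tcp [ 0.4083 -0.2799  0.1614] F [-0.  -0.6 -0.3] w 0.0341 q [-0.6   0.27 -0.14  1.16  0.    0.92]
[[-0.045, 0.999, 0.001], [0.999, 0.045, 0.001], [0.001, 0.001, -1.0]]
face home [401.9429159  198.26938843] out [364.11069369 198.17416646] keeper handle [464.65997806 273.24915553]
([393, 100, 38, 113, 789], [408.8, 183.8], [0.4908, -0.2662])
([404, 100, 53, 51, 1243], [429.4, 125.5], [0.5009, -0.214])
([429, 128, 91, 166, 2229], [474.4, 202.1], [0.5542, -0.2809])
([350, 252, 127, 78, 3988], [395.9, 306.8], [0.4964, -0.4004])
d tool [-0.0514  0.1199  0.0958]
```

move_arm(plan="0 0 0 -0.013 0.03 0 -0.2;0 0 0 -0.013 0.03 0 -0.2;0 0 0 -0.013 0.03 0 -0.2;0 0 0 -0.013 0.03 0 -0.2;0 0 0 0 0 0 -0.2;0 0 0 0 0 0.03 -0.2;0 0 0 0 0 0 -0.2;0 0 0 0 0 0 -0.2")

```text
t: 60.95
tcp_pos: [0.5277, -0.3265, 0.1319]
tcp_rot: [[-0.043, 0.999, -0.002], [0.999, 0.043, 0.002], [0.002, -0.002, -1.0]]
wrist_force: [0.8, 0.1, 0.2]
gripper_width: 0.0341
gripper_force: 0.0
```

```bash
python3 - <<'E'
from col import *
s=st();T=np.array(s["tcp_rot"]);c=cap("wrist","w21")
print("keeper handle pred",proj(c,(.5305,-.3258,.0857)),"tcp",proj(c,s["tcp_pos"]))
g=c["image"].max(2)
for v in range(215,262,6): print(v,[int(x) for x in g[v,250:390:5]])
print("d tool",np.round(T.T@(np.r_[.5305,-.3258,.0657]-s["tcp_pos"]),4))
E
```

```text
t 60.95 tcp [ 0.5277 -0.3265  0.1319] F [0.8 0.1 0.2] w 0.0341 q [-0.55  0.54  0.18  1.22  0.    0.97]
keeper handle pred [322.50702224 229.92364402] tcp [318.34647202 266.74271322]
215 [157, 157, 157, 156, 157, 156, 157, 156, 156, 156, 156, 156, 95, 9, 11, 14, 109, 157, 156, 156, 157, 157, 156, 156, 156, 156, 157, 156]
221 [157, 156, 156, 157, 157, 156, 156, 157, 157, 156, 156, 158, 94, 6, 16, 12, 108, 156, 156, 156, 157, 156, 156, 157, 157, 156, 156, 156]
227 [156, 156, 156, 156, 156, 156, 156, 117, 127, 157, 157, 157, 94, 10, 17, 13, 104, 156, 156, 157, 157, 156, 156, 156, 156, 156, 156, 156]
233 [156, 156, 156, 156, 156, 87, 94, 94, 111, 156, 156, 157, 94, 8, 16, 13, 79, 93, 157, 156, 157, 157, 157, 156, 156, 157, 156, 157]
239 [156, 118, 93, 118, 157, 93, 93, 93, 112, 161, 157, 157, 157, 7, 18, 12, 79, 93, 158, 114, 119, 157, 156, 155, 156, 156, 156, 156]
245 [94, 95, 94, 93, 95, 95, 95, 94, 94, 94, 94, 94, 94, 8, 14, 14, 99, 95, 93, 94, 94, 93, 157, 157, 156, 156, 156, 157]
251 [94, 94, 94, 94, 88, 60, 57, 96, 94, 93, 95, 94, 94, 0, 16, 14, 96, 95, 93, 95, 87, 61, 61, 129, 157, 155, 156, 156]
257 [94, 94, 94, 93, 58, 59, 7, 81, 94, 95, 93, 94, 94, 94, 92, 95, 96, 93, 92, 95, 64, 18, 59, 61, 156, 156, 156, 156]
d tool [0.0004 0.003  0.0662]
```

move_arm(plan="0 0 0 0 0.002 0.03 -0.2;0 0 0 0 0 0.02 -0.2;0 0 0 0 0 0.014 -0.2;0 0 0 0 0 0 -0.2;0 0 0 0 0 0 -0.2;0 0 0 0 0 0 -1;0 0 0 0 0 0 -1;0 0 0 0 0 0 -1;0 0 0 0 0 0 -1")

```text
t: 61.9
tcp_pos: [0.5306, -0.3277, 0.0701]
tcp_rot: [[-0.043, 0.999, -0.001], [0.999, 0.043, -0.002], [-0.002, -0.001, -1.0]]
wrist_force: [-4.1, -0.5, 5.5]
gripper_width: 0.0088
gripper_force: 58.5
```

move_arm(plan="0 0 0 0 -0.0045 0 -1;0 0 0 0 -0.0072 0.0005 -1;0 0 0 0 -0.0071 0.0015 -1;0 0 0 0 -0.0069 0.0025 -1;0 0 0 0 -0.0064 0.0034 -1;0 0 0 0 -0.0058 0.0043 -1;0 0 0 0 0 0 -1")

```text
t: 62.6
tcp_pos: [0.4932, -0.3294, 0.0581]
tcp_rot: [[-0.043, 0.999, 0.001], [0.999, 0.043, -0.003], [-0.003, 0.001, -1.0]]
wrist_force: [-3.9, -0.4, 7.6]
gripper_width: 0.0087
gripper_force: 62.6
```

move_arm(plan="0 0 0 0 -0.0052 0.005 -1;0 0 0 0 -0.0045 0.0057 -1;0 0 0 0 -0.0036 0.0063 -1;0 0 0 0 -0.0028 0.0067 -1;0 0 0 0 -0.0017 0.0071 -1;0 0 0 0 0 0 -1;0 0 0 0 0 0 -1")

```text
t: 63.3
tcp_pos: [0.4745, -0.33, 0.0254]
tcp_rot: [[-0.043, 0.999, -0.002], [0.999, 0.043, -0.001], [-0.001, -0.002, -1.0]]
wrist_force: [-5.5, -3.5, 3.1]
gripper_width: 0.0087
gripper_force: 67.2
```

move_arm(plan="0 0 0 0 0 0.003 -1;0 0 0 0 0 0.003 -1;0 0 0 0 0 0 -1;0 0 0 0 0 0 -1")

```text
t: 63.7
tcp_pos: [0.4739, -0.3301, 0.0214]
tcp_rot: [[-0.043, 0.999, -0.003], [0.999, 0.043, -0.002], [-0.002, -0.003, -1.0]]
wrist_force: [-10.2, -0.3, 16.9]
gripper_width: 0.0089
gripper_force: 69.9
```

move_arm(plan="0 0 0 0 0.001 0.003 -1;0 0 0 0 0 0 -1;0 0 0 0 0 0 -1")

```text
t: 64.0
tcp_pos: [0.4741, -0.3303, 0.0208]
tcp_rot: [[-0.043, 0.999, -0.004], [0.999, 0.043, -0.003], [-0.003, -0.004, -1.0]]
wrist_force: [-16.6, 2.4, 31.3]
gripper_width: 0.0085
gripper_force: 71.5
```

move_arm(plan="0 0 0 0 0 -0.006 -1;0 0 0 0 0 0 -0.2;0 0 0 0 0 0 -0.2;0 0 0 0 0 0 -0.2;0 0 0 0 0 -0.03 -0.2;0 0 0 0 0 -0.04 -0.2;0 0 0 0 0 -0.05 -0.2;0 0 0 0.01 -0.03 -0.03 -0.2;0 0 0 0.02 -0.03 0 -0.2;0 0 0 0 0 0 -0.2")

```text
t: 65.0
tcp_pos: [0.412, -0.2991, 0.1721]
tcp_rot: [[-0.044, 0.999, -0.003], [0.999, 0.044, 0.003], [0.003, -0.003, -1.0]]
wrist_force: [0.5, -0.9, -0.9]
gripper_width: 0.0341
gripper_force: 0.0
```

```bash
python3 - <<'E'
from col import *
import pickle
c0=pickle.load(open("w20.pkl","rb"))
s=st();c=cap("wrist","w22")
# keeper handle down position, by dark blob; initial home value was (0.475,-0.329)
nuts(c,(150,250,300,520),45,.043,60)
print("pred down",proj(c,(.4745,-.329,.043)),"pin face home",proj(c,(.4864,-.2803,.034)))
k=cap("side","s22");o=cv2.imread("pics/side0.png")
d=cv2.absdiff(k["image"],o).max(2)[170:310,285:400]
ys,xs=np.nonzero(d>60);print("changed px",len(xs))
m=(d>60).astype(np.uint8);n,l,S,ce=cv2.connectedComponentsWithStats(m)
for i in range(1,n):
    if S[i,4]>8: print((S[i]+[285,170,0,0,0]).tolist())
for q in((.563,-.207),(.560,-.137),(.557,-.067)): print("col side px",proj(k,np.r_[q,.045]).round())
E
```

```text
t 65.0 tcp [ 0.412  -0.2991  0.1721] F [ 0.5 -0.9 -0.9] w 0.0341 q [-0.63  0.3  -0.08  1.2   0.    0.9 ]
([473, 158, 19, 22, 204], [482.1, 165.4], [0.5575, -0.2656])
([390, 161, 7, 29, 75], [392.1, 174.6], [0.478, -0.2776])
([413, 160, 13, 31, 216], [419.8, 173.5], [0.5029, -0.2756])
([396, 163, 13, 23, 168], [400.7, 174.5], [0.4858, -0.2772])
([455, 164, 25, 30, 283], [469.7, 180.9], [0.5493, -0.2803])
([375, 205, 13, 40, 402], [381.0, 224.2], [0.4734, -0.3267])
([250, 252, 35, 48, 967], [268.0, 280.8], [0.3647, -0.3946])
([350, 252, 15, 48, 488], [355.5, 279.0], [0.4542, -0.3883])
([367, 262, 31, 38, 580], [378.7, 284.3], [0.4786, -0.3934])
pred down [381.8436057  226.50960692] pin face home [398.48694726 175.43723624]
changed px 2352
[285, 170, 31, 81, 1690]
[344, 215, 7, 10, 26]
[322, 218, 4, 4, 9]
[334, 218, 5, 3, 11]
[314, 220, 8, 13, 54]
[323, 223, 8, 5, 20]
[353, 230, 8, 10, 29]
[344, 233, 6, 3, 12]
[331, 238, 10, 6, 28]
[322, 240, 6, 3, 13]
[316, 242, 7, 10, 39]
[322, 273, 7, 10, 18]
[290, 297, 41, 13, 284]
col side px [338. 239.]
col side px [328. 223.]
col side px [320. 209.]
```

```bash
python3 - <<'E'
from h import *
st();print(r.sign_off())
E
```

```text
t 65.1 tcp [ 0.4156 -0.3015  0.1721] F [ 0.2  0.8 -0.7] w 0.0343 q [-0.63  0.3  -0.07  1.2   0.    0.9 ]
the job is handed in; nothing more can be done
None
```

The job is handed in at 65 s: all three columns are seated with the jaws closed over them, and the bar is down, the pin home and the keeper down, each pushed to its stop in the order asked; the sign-off returned no verdict.

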